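Fetch the sharpening stone from behind the containers

TASK

The sharpening stone lies at the back of the black tray, behind three containers. Stand all three containers aside on the wooden cutting board, lay the stone in the middle of the rubber mat, lengthwise along it and stone side up, then put each container back upright in the very place in the tray where it stood at the start. Set everything down gently rather than dropping it, keep the containers upright, and leave the knife, the brush can and the thread spool alone.

Things in the scene. Friction and masses are not known exactly. Their poses are not given: they have to be found in the camera images.
- stone_center (a point): Sharpening stone: grey block 150 x 50 x 22 glued on a wooden base 170 x 56 x 14 (overall 170 long, 56 wide, 36 high, about 0.55 kg), lying flat in the back of the tray. Point: its centre, 18 above its underside. Own y runs along its length, own z up. Pick it across its 56 width; it has about 45 free behind it up to the tray's back wall, but only some 2 to 20 in front of it until the containers are gone.
- bottle_center (a point): White plastic glue bottle, round, with paper label and a small blue cap: diameter 60 and straight-sided up to 82, shoulder, cap diameter 31, overall height 115; about 0.28 kg. Point: on its axis, 57.5 above its underside. Own z up. In the tray's front row, stands on the tray floor.
- jar_center (a point): Amber glass jar, round, wide black lid: diameter 66 over its whole height of 90; about 0.34 kg. Point: on its axis, 45 above its underside. Own z up. In the tray's front row, stands on the tray floor.
- tin_center (a point): Square silvery metal tin: 58 x 58, flat top at 100, with a round black cap (diameter 32) on top, overall height 114; about 0.32 kg. Point: on its axis, 57 above its underside. Own x and y are square to its sides, own z up. In the tray's front row, stands on the tray floor.
- tray: Black open stock tray, fixed: outside 206 (own x) x 296 (own y), walls 8 thick and 38 high, floor 8 thick. Origin: centre of its underside on the table; own +x points to its back, away from the robot. The containers stand in a row along own y at own x = about -50, 90 apart, in any order; the stone lies behind them along own y at own x = about +21.
- board: Brown wooden cutting board, fixed, empty: 290 (own x) x 120 (own y), 18 thick. Origin: centre of its underside on the table. The side area for the containers. It lies to the left or the right of the tray.
- mat: Dark grey non-slip rubber mat, fixed: 210 long (own x) x 90 wide (own y), 4 thick. Origin: centre of its underside on the table. It lies on the other side of the tray from the board.
- knife: Round-head leather knife with wooden handle, about 150 long and 27 high, lying on the table between the robot and the tray. Not to be disturbed. Origin near its ferrule, at table height; own x from handle to blade.
- brush_can: Steel can (diameter 68, 85 high) with brushes and pencils standing in it up to about 165, on the table beyond the tray. Not to be disturbed. Origin: centre of its underside.
- spool: Wooden thread spool, diameter 56, 72 high, standing on the table beyond the tray. Not to be disturbed. Origin: centre of its underside.
There are look-alikes about, which are no part of the job. What is shaped like the part that bears bottle_center but purple is not meant.

How it is judged:
By the outcome, as a careful person would: the job done as asked, in the order asked, and still so for the second after the job is handed in, with the robot touching nothing.
It also fails if it takes over 141 s, if anything falls off the work surface, if the arm or the gripper's body presses on something with over 40 N, if the wrist force passes 120 N, or if a joint passes its speed limit or range.

ROBOT

A 6-joint arm with a two-finger parallel gripper is mounted at the origin on the work surface. World frame = base frame: x ahead of the robot, y to its left, z up, the work surface at z = 0. Lengths are in m, angles in degrees, forces in N, time in s.
With the tool pointing down it reaches from about 0.4 to 0.825 m from the base axis. Payload 7 kg.
Tool frame: the origin (TCP) lies midway between the tips of the shut fingers; the grasp point (between the pads) lies 19 mm behind it; z points along the fingers, y is the line along which they close (so a half turn about z gives the same grasp; the last joint's range is limited). The gripper opens to 88 mm and grips with 3 to 60 N. Pads are 19 mm wide; open, the fingers measure 130 mm over their backs; the gripper's body (78 mm by 193 mm) begins 47 mm behind the grasp point.
Start: joints at [-48.18, 20.546, 0.682, 0, -70.136, -16.507], TCP at [0.289, -0.61, 0.194] pointing down, gripper open.
Joint ranges: [-176.03, 176.03], [-82.01, 121.73], [-58.28, 71.71], [-173.87, 95.51], [-174.79, -0.11], [-173.66, 173.66]. Speed limits (degrees/s): [136.94, 136.94, 172.46, 180, 180, 180].

INTERFACE

Orientations are given as [roll, pitch, yaw] about the fixed x, y, z axes, in that order (R = Rz(yaw) Ry(pitch) Rx(roll)).
In Python, from plant import ctrl gives the robot as it stands.
- The arm moves only by the tool step_arm, never from a script. Its argument "rows" is a list of rows, each a list of 3 entries, a list of its own where there are three numbers: the closure, from 0 (fully open) to 1 (shut), then the shift along the world's x, y, z in mm, then the turn, a rotation vector about the world's x, y, z in rad. A call has exactly 5 rows; each row is the pose to reach, as a shift and turn from the pose commanded when the call began; what a row does not reach only later rows make up. A row lasts 1/12 s, in which the tool goes at most 41.7 mm and 7.16 degrees, less where a joint would pass 70% of its speed; a pose out of reach is approached as far as the arm can. A call with a gripper value outside its range is refused whole. The fingers move at their own pace and stop on an object; the grip force is fixed at half the most. Time passes only in rows, so rows that repeat a pose let the fingers close, or fill a call up. It gives the time, the measured TCP pose, the force, the opening and the grip force at its end, in the units of the state.
- ctrl.get_obs(): the state, without advancing time (a new reading comes with each control period).
- ctrl.snapshot(name): name is "scene" or "side" or "wrist"; returns the picture (420x560x3 uint8, red, green, blue); there is no depth.
- ctrl.camera_model(name): a dict with "intrinsics" (3x3 intrinsics, pixels), "R" (3x3) and "t" (3): a world point X has camera coordinates R X + t. Camera axes: x right, y down, z forward; pixel columns grow to the right and rows downward; lengths in m; the calibration is good to about 2 mm. A picture is of the moment at which its call begins: read the wrist's pose just before it. camera_model takes no time and is no camera call; for the wrist camera it gives the pose at the moment of the call.
- ctrl.close_job(): hands the job in; it is judged then, once.
The state is a dict: "clock": time; "joint_pos": joint angles; "qvel": joint speeds; "tau": joint torques, N m; "tool_pos": TCP position; "orientation": TCP orientation; "force": force on the tool from outside, world axes, zero at the start; "moment": the same for the moment, N m; "opening": finger opening in m; "gripper_force": force on a finger pad.
Only numpy, scipy, OpenCV 4.12 (cv2) and the standard library are available. Lean on these libraries where they do the work, as an engineer would, in place of code of your own. Each camera call takes 0.05 s, during which the arm holds its last target. There are 200 camera calls.

## Working session

There is one attempt and no reset: what is moved stays moved. The work goes in short steps, Python scripts to look and compute and a tool call to move; the robot and the scene stay as the last step left them, time stands still between calls to the robot, and variables do not carry over. Pictures are saved under pics/ and viewed, at most 14 in all, crops included, and the job is handed in when it is done.

Besides the shell and the picture viewer there is one more tool, called after "Call:" as name(argument=value, ...), one argument or row to a line, values as JSON. step_arm: Moves the arm, as the interface text tells. Its arguments: {"type":"object","properties":{"rows":{"type":"array"}},"required":["rows"]}

```bash
ls; mkdir -p pics
python3 - <<'E'
from plant import ctrl
import cv2
for n in("scene","side"):
    im=ctrl.snapshot(n); cv2.imwrite(f"pics/{n}0.png",im[:,:,::-1]); m=ctrl.camera_model(n); print(n,m)
print(ctrl.get_obs())
E
```

```text
pics
scene {'intrinsics': array([[501.53661246,   0.        , 290.03570571],
       [  0.        , 501.53661246, 205.81130075],
       [  0.        ,   0.        ,   1.        ]]), 'R': array([[-0.68845257,  0.72524007,  0.00773955],
       [ 0.47887594,  0.46254776, -0.74614168],
       [-0.54471175, -0.50997687, -0.66574222]]), 't': array([ 0.39754619, -0.22327538,  1.54655595])}
side {'intrinsics': array([[515.79363656,   0.        , 287.77979706],
       [  0.        , 515.79363656, 206.28587921],
       [  0.        ,   0.        ,   1.        ]]), 'R': array([[-0.99798121, -0.06264062, -0.01047172],
       [-0.04158131,  0.76908754, -0.63778943],
       [ 0.0480052 , -0.63606644, -0.77013959]]), 't': array([0.58266302, 0.07106951, 1.22708548])}
{'clock': 0.1, 'joint_pos': array([-4.81801239e+01,  2.05864234e+01,  6.39181646e-01, -1.89953693e-02,
       -7.01380992e+01, -1.65068017e+01]), 'qvel': array([-0.03071832, -0.03575463,  0.15496212,  0.00016456,  0.03972975,
       -0.03815686]), 'tau': array([-1.21684901e-03, -5.84163415e+01,  2.93753475e+01,  7.01552600e+00,
        1.01990064e-02, -6.95363315e-05]), 'tool_pos': array([ 0.28836388, -0.60974685,  0.19352393]), 'orientation': array([ 1.79913102e+02, -7.12825142e-03, -1.54693387e+02]), 'force': array([ 0.34421613, -0.59728757, -1.2986723 ]), 'moment': array([-0.00187709,  0.03251441,  0.00230155]), 'gripper_force': 0.0, 'opening': 0.08817333580357943}
```

View pics/scene0.png

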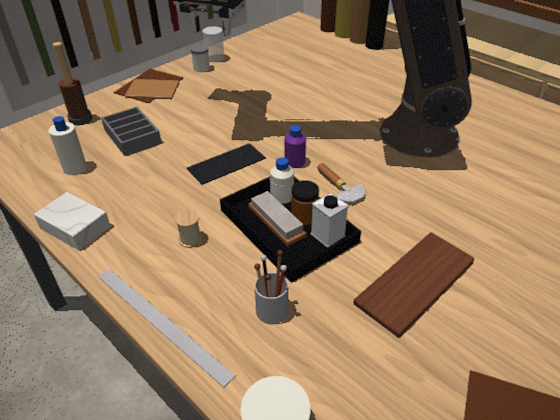

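View pics/side0.png

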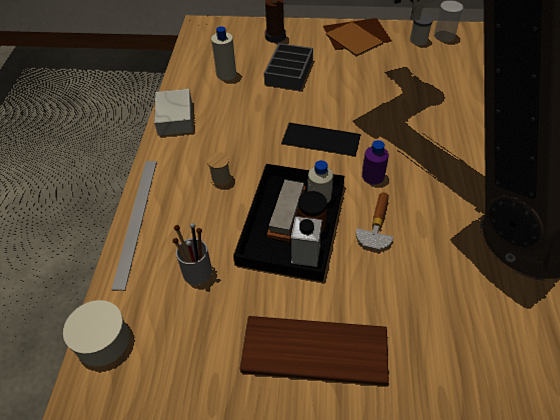

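The robot is at +x-negative side, board at +y and mat at −y. Scene view: bottle cap (282,164), jar lid (305,190), tin cap (331,203), stone (276,216). Look-alikes for the bottle: the purple bottle (295,147), not meant, and a big white one outside the tray (68,147). The one I choose is the white one in the tray (282,180).

```bash
cat > h.py <<'E'
import numpy as np, cv2
def ray(m,uv):
    uv=np.atleast_2d(np.asarray(uv,float)); K,R,t=m["intrinsics"],m["R"],m["t"]
    d=(R.T@np.linalg.inv(K)@np.c_[uv,np.ones(len(uv))].T).T
    return -R.T@t,d
def plane(m,uv,z):
    c,d=ray(m,uv); return (c+d*((z-c[2])/d[:,2])[:,None])[:,:2]
def tri(obs):
    A=np.zeros((3,3));b=np.zeros(3)
    for m,uv in obs:
        c,d=ray(m,uv); d=d[0]/np.linalg.norm(d[0]); P=np.eye(3)-np.outer(d,d); A+=P;b+=P@c
    return np.linalg.solve(A,b)
def proj(m,X):
    p=m["intrinsics"]@(m["R"]@np.asarray(X,float)+m["t"]); return p[:2]/p[2]
def blob(mask,box):
    "largest contour of the mask within box u0,v0,u1,v1"
    q=np.zeros(mask.shape,np.uint8);u0,v0,u1,v1=box;q[v0:v1,u0:u1]=mask[v0:v1,u0:u1]
    return max(cv2.findContours(q,cv2.RETR_EXTERNAL,cv2.CHAIN_APPROX_NONE)[0],key=cv2.contourArea)[:,0,:]
def rect(m,c,z):
    (x,y),(w,h),a=cv2.minAreaRect((plane(m,c,z)*1000).astype(np.float32))
    if h>w: w,h,a=h,w,a+90
    return np.round([x,y,w,h,(a+90)%180-90],1)
E
cat > a.py <<'E'
from h import *; from plant import ctrl
M={n:ctrl.camera_model(n) for n in("scene","side")}
I={n:cv2.imread(f"pics/{n}0.png") for n in M}
B={"scene":dict(board=(350,228,480,335),mat=(180,140,272,186),tray=(212,165,368,280),cap=(270,155,296,176)),
   "side":dict(board=(235,310,395,390),mat=(275,115,366,160),tray=(230,155,350,285),cap=(312,158,330,178))}
caps=[]
for n in M:
    hsv=cv2.cvtColor(I[n],cv2.COLOR_BGR2HSV); V=hsv[:,:,2]
    c=blob((V<115).astype(np.uint8),B[n]["board"]); print(n,"board",rect(M[n],c,.018))
    c=blob((V<65).astype(np.uint8),B[n]["mat"]); print(n,"mat",rect(M[n],c,.004))
    c=blob((V<55).astype(np.uint8),B[n]["tray"]); print(n,"tray",rect(M[n],c,.038))
    c=blob(((abs(hsv[:,:,0].astype(int)-112)<15)&(hsv[:,:,1]>150)&(V>50)).astype(np.uint8),B[n]["cap"])
    print("cap",c.mean(0)); caps.append((M[n],c.mean(0)))
print(tri(caps))
for nm,a,b in[("tin",(331,203),(306.5,228)),("jar",(305,190),(313,203)),("brush",(271,300),(194,262)),("spool",(188,230),(220,172)),("knife",(342,182),(379,220)),("purplecap",(296,132),(378,147))]:
    print(nm,tri([(M["scene"],a),(M["side"],b)]))
E
python3 a.py
python3 - <<'E'
import cv2,numpy as np
a=cv2.imread('pics/scene0.png')[140:280,200:380];b=cv2.imread('pics/side0.png')[150:290,220:400]
f=lambda i:cv2.convertScaleAbs(cv2.resize(i,None,fx=4.3,fy=4.3,interpolation=cv2.INTER_CUBIC)[:, :774],alpha=1.6)
cv2.imwrite('pics/crop.png',cv2.resize(np.hstack([f(a),f(b)]),None,fx=.51,fy=.51))
E
```

```text
scene board [518.7 321.7 294.8 123.   -1.7]
scene mat [ 515.1 -307.3  207.4   89.4  -10.9]
scene tray [588.8   3.1 319.  221.8  80.6]
cap [281.78378378 163.32432432]
side board [509.9 322.4 290.4 128.9  -1.6]
side mat [ 510.  -307.5  209.    93.6  -10.5]
side tray [571.4   4.3 320.5 213.9  80.7]
cap [320.72413793 164.79310345]
[ 0.51046243 -0.09486176  0.11377589]
tin [0.53672319 0.08802007 0.10865943]
jar [ 0.52490745 -0.00127605  0.087611  ]
brush [0.78392625 0.14130325 0.03476782]
spool [ 0.76960328 -0.15004369  0.02287202]
knife [ 0.36507821 -0.01212074  0.01653492]
purplecap [ 0.36973745 -0.17727348  0.10073426]
```

View pics/crop.png

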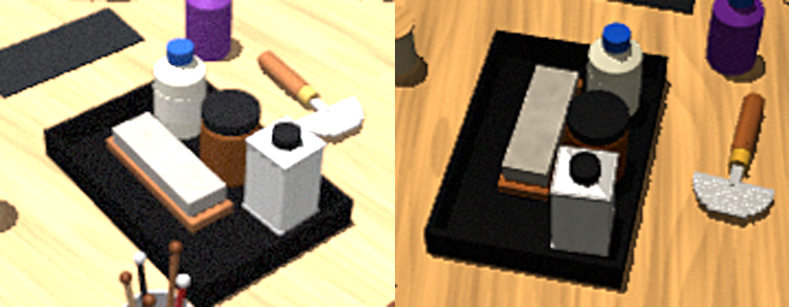

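The crop confirms it: white bottle, jar and tin in a row in front of the stone, with the purple one outside the tray. I'll move over the tray to measure with the wrist camera.

Call:
step_arm(
  rows=[
    [0,[10,38,12],[0,0,0.1]],
    [0,[20,76,24],[0,0,0.2]],
    [0,[30,114,36],[0,0,0.3]],
    [0,[40,152,48],[0,0,0.4]],
    [0,[50,190,60],[0,0,0.5]],
  ],
)

```text
clock: 0.52
tool_pos: [0.3384, -0.4184, 0.2543]
orientation: [179.9, 0.0, -125.8]
force: [2.1, 0.3, 0.9]
opening: 0.0877
gripper_force: 0.0
```

Call:
step_arm(
  rows=[
    [0,[12,38,10],[0,0,0.1]],
    [0,[24,76,20],[0,0,0.2]],
    [0,[36,114,30],[0,0,0.3]],
    [0,[48,152,40],[0,0,0.4]],
    [0,[60,190,50],[0,0,0.472]],
  ],
)

```text
clock: 0.93
tool_pos: [0.3984, -0.2283, 0.3048]
orientation: [-180.0, 0.0, -98.7]
force: [1.2, 0.5, -0.5]
opening: 0.0875
gripper_force: 0.0
```

Call:
step_arm(
  rows=[
    [0,[12,38,5],[0,0,0]],
    [0,[24,76,10],[0,0,0]],
    [0,[36,114,15],[0,0,0]],
    [0,[48,152,20],[0,0,0]],
    [0,[60,190,25],[0,0,0]],
  ],
)

```text
clock: 1.35
tool_pos: [0.4584, -0.0382, 0.3297]
orientation: [-180.0, 0.0, -99.0]
force: [1.1, -0.9, -0.2]
opening: 0.0878
gripper_force: 0.0
```

Run:
```python
from h import *; from plant import ctrl
import pickle
o=ctrl.get_obs(); m=ctrl.camera_model("wrist"); im=ctrl.snapshot("wrist")
cv2.imwrite("pics/w1.png",im[:,:,::-1]); pickle.dump(m,open("w1.pkl","wb"))
print(o["tool_pos"],o["orientation"],o["qvel"].round(1)); print("cam",-m["R"].T@m["t"],m["R"].round(2).tolist(),m["intrinsics"])
```

```text
[ 0.4583758  -0.03815461  0.32973998] [-1.79978351e+02  2.34916057e-02 -9.89829079e+01] [ 53.8   9.1  15.4   0.3  -6.5 -53.3]
cam [ 0.44695798 -0.10503286  0.51934462] [[-0.99, 0.16, 0.0], [0.15, 0.96, 0.25], [0.04, 0.25, -0.97]] [[351.47064779   0.         279.89431751]
 [  0.         351.47064779 212.2094175 ]
 [  0.           0.           1.        ]]
```

View pics/w1.png

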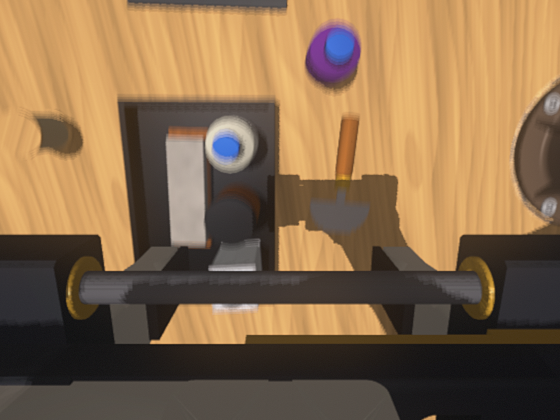

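Call:
step_arm(
  rows=[
    [0,[20,38,0],[0,0,0]],
    [0,[40,76,0],[0,0,0]],
    [0,[50,120,0],[0,0,0]],
    [0,[50,120,0],[0,0,0]],
    [0,[50,120,0],[0,0,0]],
  ],
)

```text
clock: 1.82
tool_pos: [0.5087, 0.0821, 0.3281]
orientation: [179.9, -0.1, -98.8]
force: [-0.3, -0.8, 0.5]
opening: 0.0878
gripper_force: 0.0
```

Run:
```python
from h import *; from plant import ctrl
import pickle
ctrl.snapshot("wrist");ctrl.snapshot("wrist")
o=ctrl.get_obs(); m=ctrl.camera_model("wrist"); im=ctrl.snapshot("wrist")
cv2.imwrite("pics/w2.png",im[:,:,::-1]); pickle.dump(m,open("w2.pkl","wb"))
print(o["tool_pos"],o["orientation"],o["qvel"].round(1)); print("cam",-m["R"].T@m["t"])
```

```text
[0.50827921 0.07986998 0.32886643] [ 1.79945423e+02 -4.16812302e-02 -9.89382945e+01] [-1.4 -1.  -0.3  0.1 -0.  -0. ]
cam [0.49720312 0.01313865 0.51856108]
```

View pics/w2.png

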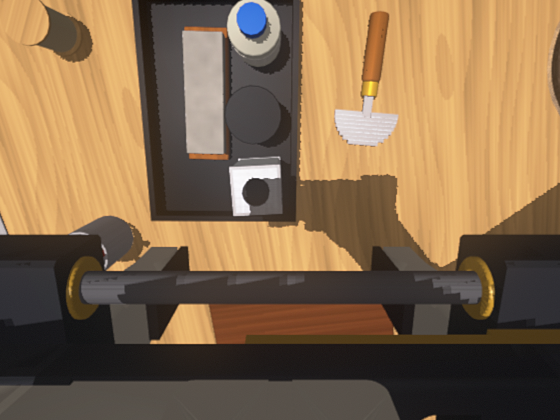

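```bash
cat > b.py <<'E'
from h import *; import pickle
m=pickle.load(open("w2.pkl","rb")); im=cv2.imread("pics/w2.png"); hsv=cv2.cvtColor(im,cv2.COLOR_BGR2HSV); V=hsv[:,:,2]
c=blob(((abs(hsv[:,:,0].astype(int)-112)<15)&(hsv[:,:,1]>150)&(V>80)).astype(np.uint8),(225,0,280,50))
(u,v),r=cv2.minEnclosingCircle(c); print("bottle cap px",u,v,r,plane(m,[(u,v)],.123)*1e3)
q=blob((V>205).astype(np.uint8),(225,150,290,222)); h=cv2.convexHull(q); print("tin top",rect(m,h[:,0],.108),cv2.boundingRect(q))
c=blob((V<70).astype(np.uint8),(238,172,274,210)); (u,v),r=cv2.minEnclosingCircle(c);print("tin cap",u,v,r,plane(m,[(u,v)],.122)*1e3)
s=blob(((V>110)&(hsv[:,:,1]<45)).astype(np.uint8),(175,25,232,165)); print("stone grey",rect(m,s,.044),cv2.boundingRect(s))
g=V[70:160,215:300]; 
C=cv2.HoughCircles(cv2.resize(cv2.convertScaleAbs(im[70:160,215:300].max(2),alpha=3),None,fx=4,fy=4,interpolation=cv2.INTER_CUBIC),cv2.HOUGH_GRADIENT,1.5,60,param1=80,param2=25,minRadius=90,maxRadius=140)
print(C)
if C is not None:
  for u,v,r in C[0][:3]: 
    u=u/4+215-.375;v=v/4+70-.375; a=plane(m,[(u,v),(u+r/4,v)],.098)*1e3; print("jar",u,v,a[0],np.linalg.norm(a[1]-a[0]))
k=cv2.resize(cv2.convertScaleAbs(im[0:225,125:310],alpha=2),None,fx=2.6,fy=2.6); cv2.imwrite("pics/w2c.png",k)
E
python3 b.py
```

```text
bottle cap px 251.24380493164062 18.57438087463379 16.142314910888672 [[509.63401494 -91.96262687]]
tin top [536.8  85.9  58.4  58.1  -5. ] (229, 165, 51, 51)
tin cap 256.0 191.6999969482422 13.634245872497559 [[535.83584383  85.56474136]]
stone grey [588.2 -35.8 149.1  50.5  79.2] (182, 30, 42, 124)
[[[149.25 182.25 112.65]
  [173.25 105.75 139.05]
  [176.25 245.25 139.05]]]
jar 251.9375 115.1875 [527.33289763   0.7708742 ] 32.4855969984018
jar 257.9375 96.0625 [516.90743453 -18.84120859] 39.58482356823726
jar 258.6875 130.9375 [522.65984711  19.43135716] 40.537400525892906
```

View pics/w2c.png

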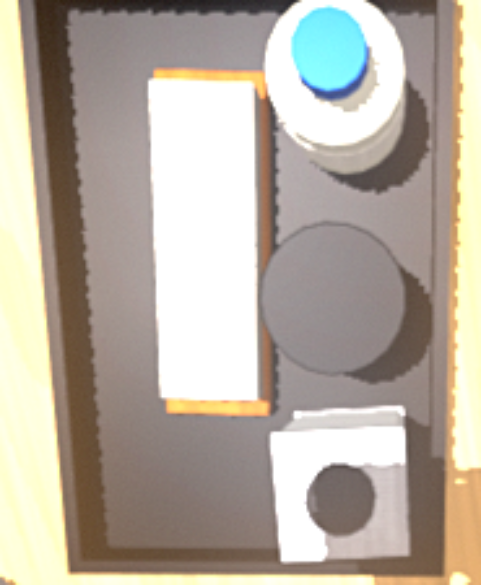

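Measured: bottle (510,−92), jar (526,0), tin (536,86) with yaw −5°, stone (588,−36) along 79°, board about (512,322). These agree with the 90 mm spacing and the stated sizes. I'll start with the tin.

Call:
step_arm(
  rows=[
    [0,[9,2,-40],[0,0,0.035]],
    [0,[18,4,-80],[0,0,0.07]],
    [0,[27,6,-120],[0,0,0.07]],
    [0,[27,6,-160],[0,0,0.07]],
    [0,[27,6,-190],[0,0,0.07]],
  ],
)

```text
clock: 2.38
tool_pos: [0.5343, 0.0839, 0.1365]
orientation: [179.9, -0.0, -95.1]
force: [0.3, -0.1, -0.0]
opening: 0.0876
gripper_force: 0.0
```

Call:
step_arm(
  rows=[
    [0,[0,0,-20],[0,0,0]],
    [0,[0,0,-40],[0,0,0]],
    [0,[0,0,-60],[0,0,0]],
    [0,[0,0,-75],[0,0,0]],
    [0,[0,0,-78],[0,0,0]],
  ],
)

```text
clock: 2.8
tool_pos: [0.5338, 0.0838, 0.0592]
orientation: [179.8, -0.1, -95.1]
force: [-0.6, -0.7, 1.2]
opening: 0.0874
gripper_force: 0.0
```

Call:
step_arm(
  rows=[
    [0,[0,0,0],[0,0,0]],
    [1,[0,0,0],[0,0,0]],
    [1,[0,0,0],[0,0,0]],
    [1,[0,0,0],[0,0,0]],
    [1,[0,0,0],[0,0,0]],
  ],
)

```text
clock: 3.22
tool_pos: [0.5361, 0.086, 0.0624]
orientation: [-179.9, 0.1, -95.0]
force: [-0.4, -0.1, -0.1]
opening: 0.0663
gripper_force: 0.0
```

Call:
step_arm(
  rows=[
    [1,[0,0,0],[0,0,0]],
    [1,[0,0,0],[0,0,0]],
    [1,[0,0,0],[0,0,0]],
    [1,[0,0,0],[0,0,0]],
    [1,[0,0,0],[0,0,0]],
  ],
)

```text
clock: 3.63
tool_pos: [0.5364, 0.0861, 0.0621]
orientation: [-179.9, 0.0, -95.0]
force: [1.0, -0.3, 5.8]
opening: 0.0574
gripper_force: 29.9
```

Call:
step_arm(
  rows=[
    [1,[0,0,5],[0,0,0]],
    [1,[0,0,20],[0,0,0]],
    [1,[0,0,45],[0,0,0]],
    [1,[0,0,75],[0,0,0]],
    [1,[0,0,105],[0,0,0]],
  ],
)

```text
clock: 4.05
tool_pos: [0.5337, 0.0853, 0.1662]
orientation: [179.8, -0.1, -95.0]
force: [1.2, 0.5, -3.6]
opening: 0.0579
gripper_force: 29.9
```

Call:
step_arm(
  rows=[
    [1,[4,12,20],[0,0,0]],
    [1,[12,36,30],[0,0,0]],
    [1,[22,68,30],[0,0,0]],
    [1,[33,102,30],[0,0,0]],
    [1,[44,136,30],[0,0,0]],
  ],
)

```text
clock: 4.47
tool_pos: [0.5787, 0.2227, 0.1959]
orientation: [179.9, -0.0, -95.0]
force: [1.4, 0.2, -2.6]
opening: 0.0577
gripper_force: 29.9
```

Call:
step_arm(
  rows=[
    [1,[11,34,0],[0,0,0]],
    [1,[21,66,0],[0,0,0]],
    [1,[28,88,-5],[0,0,0]],
    [1,[32,100,-20],[0,0,0]],
    [1,[32,100,-45],[0,0,0]],
  ],
)

```text
clock: 4.88
tool_pos: [0.6124, 0.3249, 0.1512]
orientation: [-179.9, 0.1, -94.9]
force: [0.1, 1.0, -2.9]
opening: 0.0576
gripper_force: 29.9
```

Call:
step_arm(
  rows=[
    [1,[0,0,-25],[0,0,0]],
    [1,[0,0,-45],[0,0,0]],
    [1,[0,0,-60],[0,0,0]],
    [1,[0,0,-68],[0,0,0]],
    [1,[0,0,-70],[0,0,0]],
  ],
)

```text
clock: 5.3
tool_pos: [0.6097, 0.3203, 0.0783]
orientation: [179.8, -0.2, -95.0]
force: [-0.8, -0.2, -4.1]
opening: 0.0579
gripper_force: 29.9
```

Call:
step_arm(
  rows=[
    [1,[0,0,0],[0,0,0]],
    [1,[0,0,-2],[0,0,0]],
    [1,[0,0,-4],[0,0,0]],
    [1,[0,0,-6],[0,0,0]],
    [1,[0,0,-8],[0,0,0]],
  ],
)

```text
clock: 5.72
tool_pos: [0.6118, 0.322, 0.074]
orientation: [-180.0, 0.0, -95.0]
force: [0.4, 0.6, -3.7]
opening: 0.0578
gripper_force: 29.9
```

Call:
step_arm(
  rows=[
    [1,[0,0,-1],[0,0,0]],
    [1,[0,0,-1.5],[0,0,0]],
    [1,[0,0,-2],[0,0,0]],
    [1,[0,0,-2],[0,0,0]],
    [1,[0,0,-2],[0,0,0]],
  ],
)

```text
clock: 6.13
tool_pos: [0.6117, 0.3218, 0.0721]
orientation: [-180.0, 0.0, -95.0]
force: [-2.5, -0.5, 5.6]
opening: 0.0579
gripper_force: 29.9
```

Call:
step_arm(
  rows=[
    [1,[0,0,-0.5],[0,0,0]],
    [1,[0,0,-0.5],[0,0,0]],
    [1,[0,0,-0.5],[0,0,0]],
    [1,[0,0,-0.5],[0,0,0]],
    [1,[0,0,-0.5],[0,0,0]],
  ],
)

```text
clock: 6.55
tool_pos: [0.6117, 0.3218, 0.0721]
orientation: [-180.0, 0.0, -95.0]
force: [-3.0, -1.3, 7.1]
opening: 0.058
gripper_force: 29.9
```

Run:
```python
from h import *; from plant import ctrl
for n in("side",):
    im=ctrl.snapshot(n)[:,:,::-1]; cv2.imwrite(f"pics/{n}1.png",cv2.resize(im[140:400,200:420],None,fx=2.2,fy=2.2))
o=ctrl.get_obs();print(o["force"],o["tool_pos"])
```

```text
[-3.07747202 -1.54845293  8.33568538] [0.61175139 0.32184071 0.07211049]
```

View pics/side1.png

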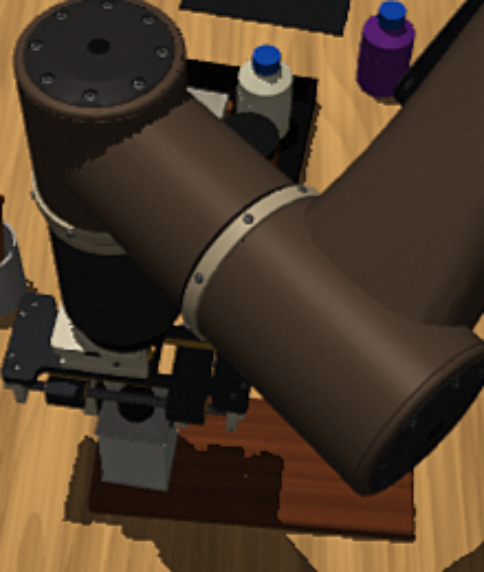

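Call:
step_arm(
  rows=[
    [0.5,[0,0,0],[0,0,0]],
    [0,[0,0,0],[0,0,0]],
    [0,[0,0,0],[0,0,0]],
    [0,[0,0,0],[0,0,0]],
    [0,[0,0,0],[0,0,0]],
  ],
)

```text
clock: 7.02
tool_pos: [0.6117, 0.322, 0.0707]
orientation: [-180.0, 0.0, -95.0]
force: [-0.7, 0.3, -0.4]
opening: 0.0791
gripper_force: 0.0
```

Call:
step_arm(
  rows=[
    [0,[0,0,10],[0,0,0]],
    [0,[0,0,35],[0,0,0]],
    [0,[0,0,65],[0,0,0]],
    [0,[0,0,95],[0,0,0]],
    [0,[0,0,120],[0,0,0]],
  ],
)

```text
clock: 7.43
tool_pos: [0.6121, 0.322, 0.194]
orientation: [-179.9, 0.1, -95.0]
force: [1.3, 0.9, -0.2]
opening: 0.0876
gripper_force: 0.0
```

Call:
step_arm(
  rows=[
    [0,[-4,-15,15],[0,0,0]],
    [0,[-12,-45,20],[0,0,0]],
    [0,[-22,-82,20],[0,0,0]],
    [0,[-32,-120,20],[0,0,0]],
    [0,[-42,-158,20],[0,0,0]],
  ],
)

```text
clock: 7.85
tool_pos: [0.569, 0.1626, 0.2117]
orientation: [-179.9, 0.0, -94.9]
force: [0.2, -0.9, -0.8]
opening: 0.0877
gripper_force: 0.0
```

Call:
step_arm(
  rows=[
    [0,[-10,-38,0],[0,0,0]],
    [0,[-20,-76,0],[0,0,0]],
    [0,[-30,-114,0],[0,0,0]],
    [0,[-39,-145,0],[0,0,0]],
    [0,[-44,-164,0],[0,0,0]],
  ],
)

```text
clock: 8.27
tool_pos: [0.5244, -0.0028, 0.212]
orientation: [-179.9, 0.0, -95.1]
force: [0.6, 0.1, -0.2]
opening: 0.0879
gripper_force: 0.0
```

Call:
step_arm(
  rows=[
    [0,[0,0,-15],[0,0,0]],
    [0,[0,0,-45],[0,0,0]],
    [0,[0,0,-80],[0,0,0]],
    [0,[0,0,-110],[0,0,0]],
    [0,[0,0,-130],[0,0,0]],
  ],
)

```text
clock: 8.68
tool_pos: [0.5245, -0.0006, 0.079]
orientation: [179.9, -0.0, -95.0]
force: [0.1, 0.3, -0.3]
opening: 0.0873
gripper_force: 0.0
```

Call:
step_arm(
  rows=[
    [0,[0,0,-12],[0,0,0]],
    [0,[0,0,-18.5],[0,0,0]],
    [0,[0,0,-18.5],[0,0,0]],
    [0,[0,0,-18.5],[0,0,0]],
    [0,[0,0,-18.5],[0,0,0]],
  ],
)

```text
clock: 9.1
tool_pos: [0.5265, 0.0001, 0.0636]
orientation: [-179.9, 0.0, -95.0]
force: [-0.3, -0.1, -0.0]
opening: 0.0879
gripper_force: 0.0
```

Call:
step_arm(
  rows=[
    [1,[0,0,0],[0,0,0]],
    [1,[0,0,0],[0,0,0]],
    [1,[0,0,0],[0,0,0]],
    [1,[0,0,0],[0,0,0]],
    [1,[0,0,0],[0,0,0]],
  ],
)

```text
clock: 9.52
tool_pos: [0.5263, -0.0, 0.0629]
orientation: [-179.9, 0.0, -95.0]
force: [1.1, -0.5, 1.9]
opening: 0.0644
gripper_force: 30.0
```

Call:
step_arm(
  rows=[
    [1,[0,0,0],[0,0,0]],
    [1,[0,0,0],[0,0,0]],
    [1,[0,0,0],[0,0,0]],
    [1,[0,0,0],[0,0,0]],
    [1,[0,0,0],[0,0,0]],
  ],
)

```text
clock: 9.93
tool_pos: [0.5263, -0.0, 0.0628]
orientation: [-179.9, 0.0, -95.0]
force: [2.2, 0.3, 5.7]
opening: 0.0641
gripper_force: 30.0
```

Call:
step_arm(
  rows=[
    [1,[0,0,5],[0,0,0]],
    [1,[0,0,20],[0,0,0]],
    [1,[0,0,45],[0,0,0]],
    [1,[0,0,75],[0,0,0]],
    [1,[0,0,105],[0,0,0]],
  ],
)

```text
clock: 10.35
tool_pos: [0.5235, -0.0005, 0.1672]
orientation: [179.7, -0.1, -95.0]
force: [0.4, 0.9, -1.2]
opening: 0.064
gripper_force: 30.0
```

Run:
```python
from h import *; from plant import ctrl
a=[ctrl.snapshot(n)[:,:,::-1] for n in("scene","side")]
f=lambda i:cv2.convertScaleAbs(cv2.resize(i,(400,400),interpolation=cv2.INTER_CUBIC),alpha=1.5)
cv2.imwrite("pics/j.png",np.hstack([f(a[0][100:300,200:400]),f(a[1][100:300,210:410])]))
o=ctrl.get_obs();print(o["force"],o["opening"])
```

```text
[ 0.07158193  0.78212963 -2.85444168] 0.06407251719491339
```

View pics/j.png

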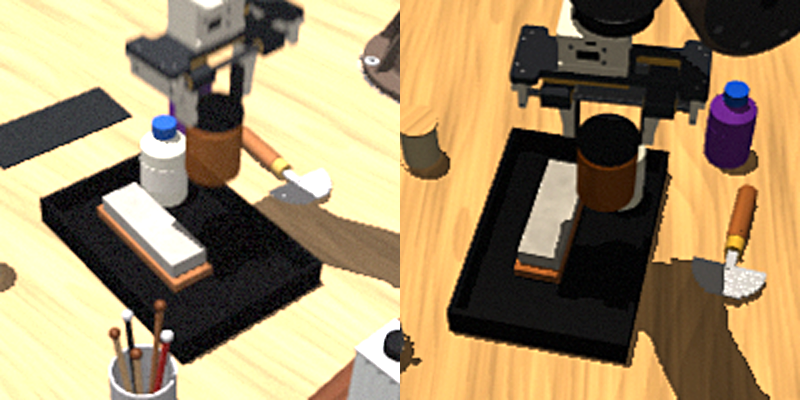

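Run:
```python
from h import *; from plant import ctrl
S=ctrl.camera_model("scene");D=ctrl.camera_model("side");print(ctrl.get_obs()["tool_pos"])
print(tri([(S,(308.5,155)),(D,(314,169))]))
print(plane(S,[(308.5,155)],.203),plane(D,[(314,169)],.203))
# predicted silhouettes of a jar at TCP offset dy: px of the lid-top rim extremes
th=np.linspace(0,6.28,60)
for dy in(0,.008,.016):
  for n,M,o,c in(("scene",S,(200,100),0),("side",D,(210,100),400)):
    p=np.array([(proj(M,(.526+.033*np.cos(t),dy+.033*np.sin(t),.203))-o)*2+(c,0) for t in th]); print(dy,n,p.min(0).round(),p.max(0).round())
```

```text
[5.27488646e-01 2.03499888e-04 1.71728991e-01]
[0.52602495 0.00326331 0.19850816]
[[0.5341319  0.01324904]] [[0.52584094 0.00143763]]
0 scene [184.  85.] [242. 120.]
0 side [577. 115.] [639. 160.]
0.008 scene [189.  88.] [248. 123.]
0.008 side [576. 120.] [639. 166.]
0.016 scene [194.  91.] [253. 126.]
0.016 side [576. 126.] [639. 171.]
```

Call:
step_arm(
  rows=[
    [1,[-1,12,20],[0,0,0]],
    [1,[-2,36,30],[0,0,0]],
    [1,[-4,72,30],[0,0,0]],
    [1,[-6,110,30],[0,0,0]],
    [1,[-8,148,30],[0,0,0]],
  ],
)

```text
clock: 10.87
tool_pos: [0.516, 0.1486, 0.1964]
orientation: [179.9, -0.0, -95.1]
force: [0.3, -1.0, -2.5]
opening: 0.0644
gripper_force: 30.0
```

Call:
step_arm(
  rows=[
    [1,[-2,38,0],[0,0,0]],
    [1,[-4,76,0],[0,0,0]],
    [1,[-6,114,0],[0,0,0]],
    [1,[-8,146,0],[0,0,0]],
    [1,[-8,164,0],[0,0,0]],
  ],
)

```text
clock: 11.28
tool_pos: [0.5079, 0.3144, 0.1955]
orientation: [179.9, -0.1, -94.9]
force: [0.8, -0.0, -2.7]
opening: 0.064
gripper_force: 30.0
```

Call:
step_arm(
  rows=[
    [1,[0,6,0],[0,0,0]],
    [1,[0,10,0],[0,0,0]],
    [1,[0,10,-15],[0,0,0]],
    [1,[0,10,-40],[0,0,0]],
    [1,[0,10,-65],[0,0,0]],
  ],
)

```text
clock: 11.7
tool_pos: [0.5096, 0.3208, 0.132]
orientation: [-180.0, 0.0, -95.0]
force: [0.2, 0.2, -2.8]
opening: 0.0639
gripper_force: 30.0
```

Call:
step_arm(
  rows=[
    [1,[0,0,-22],[0,0,0]],
    [1,[0,0,-40],[0,0,0]],
    [1,[0,0,-49],[0,0,0]],
    [1,[0,0,-52],[0,0,0]],
    [1,[0,0,-54],[0,0,0]],
  ],
)

```text
clock: 12.12
tool_pos: [0.5098, 0.321, 0.0783]
orientation: [180.0, -0.0, -95.0]
force: [-0.0, 0.8, -1.3]
opening: 0.0642
gripper_force: 30.0
```

Call:
step_arm(
  rows=[
    [1,[0,0,-2],[0,0,0]],
    [1,[0,0,-3],[0,0,0]],
    [1,[0,0,-4],[0,0,0]],
    [1,[0,0,-5],[0,0,0]],
    [1,[0,0,-5],[0,0,0]],
  ],
)

```text
clock: 12.53
tool_pos: [0.5096, 0.322, 0.0737]
orientation: [-180.0, 0.0, -95.0]
force: [0.3, 0.2, -1.5]
opening: 0.0644
gripper_force: 30.0
```

Commanded z is 73; I'll lower to contact at about 72.8, then release.

Call:
step_arm(
  rows=[
    [1,[0,0,-0.5],[0,0,0]],
    [1,[0,0,-1],[0,0,0]],
    [1,[0,0,-1.5],[0,0,0]],
    [1,[0,0,-1.5],[0,0,0]],
    [1,[0,0,-1.5],[0,0,0]],
  ],
)

```text
clock: 12.95
tool_pos: [0.51, 0.3222, 0.0727]
orientation: [-179.9, 0.0, -95.0]
force: [-1.3, -1.1, 5.7]
opening: 0.0643
gripper_force: 30.0
```

Call:
step_arm(
  rows=[
    [0.12,[0,0,0],[0,0,0]],
    [0.12,[0,0,0],[0,0,0]],
    [0.12,[0,0,0],[0,0,0]],
    [0.12,[0,0,0],[0,0,0]],
    [0.12,[0,0,0],[0,0,0]],
  ],
)

```text
clock: 13.37
tool_pos: [0.5095, 0.3217, 0.0716]
orientation: [180.0, -0.0, -95.0]
force: [0.1, -0.2, -0.5]
opening: 0.0768
gripper_force: 0.0
```

Call:
step_arm(
  rows=[
    [0.12,[0,0,10],[0,0,0]],
    [0.12,[0,0,35],[0,0,0]],
    [0.12,[0,0,65],[0,0,0]],
    [0.12,[0,0,95],[0,0,0]],
    [0.12,[0,0,120],[0,0,0]],
  ],
)

```text
clock: 13.78
tool_pos: [0.51, 0.322, 0.1949]
orientation: [-179.9, 0.1, -95.0]
force: [0.3, 0.9, -1.2]
opening: 0.077
gripper_force: 0.0
```

Call:
step_arm(
  rows=[
    [0,[0,-15,10],[0,0,0]],
    [0,[0,-45,18],[0,0,0]],
    [0,[0,-85,18],[0,0,0]],
    [0,[0,-125,18],[0,0,0]],
    [0,[0,-165,18],[0,0,0]],
  ],
)

```text
clock: 14.2
tool_pos: [0.509, 0.1551, 0.2104]
orientation: [-180.0, 0.0, -94.9]
force: [0.9, 0.2, -0.3]
opening: 0.0876
gripper_force: 0.0
```

Call:
step_arm(
  rows=[
    [0,[0,-40,0],[0,0,0]],
    [0,[0,-80,0],[0,0,0]],
    [0,[0,-120,0],[0,0,0]],
    [0,[0,-160,0],[0,0,0]],
    [0,[0,-200,0],[0,0,0]],
  ],
)

```text
clock: 14.62
tool_pos: [0.5088, -0.0453, 0.2106]
orientation: [-180.0, 0.0, -95.0]
force: [1.1, -0.3, 0.3]
opening: 0.0874
gripper_force: 0.0
```

Call:
step_arm(
  rows=[
    [0,[0,-30,0],[0,0,0]],
    [0,[0,-48,0],[0,0,0]],
    [0,[0,-50,0],[0,0,0]],
    [0,[0,-50,-20],[0,0,0]],
    [0,[0,-50,-50],[0,0,0]],
  ],
)

```text
clock: 15.03
tool_pos: [0.5116, -0.0937, 0.1623]
orientation: [-179.6, 0.1, -95.0]
force: [-0.3, 1.0, -1.7]
opening: 0.0881
gripper_force: 0.0
```

Call:
step_arm(
  rows=[
    [0,[0,0,-35],[0,0,0]],
    [0,[0,0,-65],[0,0,0]],
    [0,[0,0,-88],[0,0,0]],
    [0,[0,0,-97],[0,0,0]],
    [0,[0,0,-97.5],[0,0,0]],
  ],
)

```text
clock: 15.45
tool_pos: [0.508, -0.0932, 0.0607]
orientation: [179.8, -0.1, -95.0]
force: [-0.6, 0.1, 0.2]
opening: 0.0874
gripper_force: 0.0
```

Call:
step_arm(
  rows=[
    [0,[0,0,0],[0,0,0]],
    [0,[0,0,0],[0,0,0]],
    [1,[0,0,0],[0,0,0]],
    [1,[0,0,0],[0,0,0]],
    [1,[0,0,0],[0,0,0]],
  ],
)

```text
clock: 15.87
tool_pos: [0.5102, -0.0931, 0.0634]
orientation: [-179.9, 0.0, -95.0]
force: [-0.1, -0.4, -0.5]
opening: 0.073
gripper_force: 0.0
```

Call:
step_arm(
  rows=[
    [1,[0,0,0],[0,0,0]],
    [1,[0,0,0],[0,0,0]],
    [1,[0,0,0],[0,0,0]],
    [1,[0,0,0],[0,0,0]],
    [1,[0,0,0],[0,0,0]],
  ],
)

```text
clock: 16.28
tool_pos: [0.5111, -0.0933, 0.0636]
orientation: [-179.9, -0.0, -94.9]
force: [-1.8, 2.1, 16.1]
opening: 0.0417
gripper_force: 24.6
```

Run:
```python
from h import *; from plant import ctrl
a=[ctrl.snapshot(n)[:,:,::-1] for n in("scene","side","wrist")]
f=lambda i:cv2.convertScaleAbs(cv2.resize(i,(400,400),interpolation=cv2.INTER_CUBIC),alpha=1.5)
cv2.imwrite("pics/bo.png",np.hstack([f(a[0][100:250,200:350]),f(a[1][100:250,240:390])]))
o=ctrl.get_obs();print(o["force"],o["opening"],o["gripper_force"],o["tool_pos"])
```

```text
[-2.37571628  0.96895706 14.95623253] 0.04005992937415141 24.52937915775692 [ 0.51110054 -0.09331342  0.0641914 ]
```

View pics/bo.png

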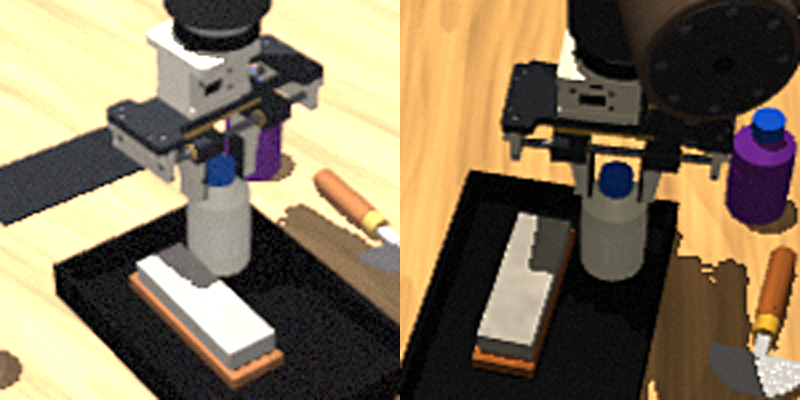

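Pads slid onto the shoulder (opening only 40), and the bottle is still standing. I'll check where it is, then open.

Call:
step_arm(
  rows=[
    [0,[0,0,0],[0,0,0]],
    [0,[0,0,0],[0,0,0]],
    [0,[0,0,0],[0,0,0]],
    [0,[0,0,0],[0,0,0]],
    [0,[0,0,0],[0,0,0]],
  ],
)

```text
clock: 16.85
tool_pos: [0.5092, -0.0932, 0.062]
orientation: [180.0, -0.0, -95.0]
force: [0.6, -0.2, 0.3]
opening: 0.068
gripper_force: 0.0
```

```bash
cat > cap.py <<'E'
from h import *; from plant import ctrl
obs=[];B={"scene":(268,150,300,180),"side":(308,155,334,185)}
for n in B:
    m=ctrl.camera_model(n)
    for src in("0","now"):
        im=cv2.imread(f"pics/{n}0.png") if src=="0" else ctrl.snapshot(n)[:,:,::-1].copy()
        hsv=cv2.cvtColor(im,cv2.COLOR_BGR2HSV)
        k=((abs(hsv[:,:,0].astype(int)-112)<15)&(hsv[:,:,1]>150)&(hsv[:,:,2]>25)).astype(np.uint8)
        c=blob(k,B[n]); (u,v),r=cv2.minEnclosingCircle(c); print(n,src,c.mean(0).round(1),cv2.boundingRect(c)); obs.append((src,m,c.mean(0)))
        s=((hsv[:,:,1]<70)&(hsv[:,:,2]>75)).astype(np.uint8); print("  body",cv2.boundingRect(blob(s,(B[n][0]-8,B[n][1]+18,B[n][2]+8,B[n][3]+30))))
for s in("0","now"): print(s,tri([(m,u) for q,m,u in obs if q==s]))
print(ctrl.get_obs()["tool_pos"],ctrl.get_obs()["opening"])
E
python3 cap.py
```

```text
scene 0 [281.8 163.3] (276, 158, 12, 12)
  body (260, 168, 34, 42)
scene now [281.5 163.3] (275, 158, 13, 12)
  body (260, 168, 34, 42)
side 0 [320.9 167.2] (315, 161, 12, 13)
  body (308, 173, 25, 11)
side now [320.7 166.8] (315, 161, 12, 13)
  body (316, 174, 10, 9)
0 [ 0.50974101 -0.09366543  0.11097075]
now [ 0.51019831 -0.09448489  0.11103198]
[ 0.50933437 -0.09321957  0.06206539] 0.07579240996548252
```

Call:
step_arm(
  rows=[
    [0,[0,0,-1],[0,0,0]],
    [0,[0,0,-2],[0,0,0]],
    [0,[0,0,-3],[0,0,0]],
    [0,[0,0,-4],[0,0,0]],
    [0,[0,0,-4],[0,0,0]],
  ],
)

```text
clock: 17.37
tool_pos: [0.5094, -0.0932, 0.0581]
orientation: [180.0, -0.0, -95.0]
force: [0.3, -0.3, 0.3]
opening: 0.0872
gripper_force: 0.0
```

Run:
```python
from h import *; from plant import ctrl
a=[ctrl.snapshot(n)[:,:,::-1] for n in("scene","side")]
f=lambda i:cv2.convertScaleAbs(cv2.resize(i,(400,400),interpolation=cv2.INTER_CUBIC),alpha=1.6)
cv2.imwrite("pics/bo2.png",np.hstack([f(a[0][115:215,235:335]),f(a[1][115:215,275:375])]))
o=ctrl.get_obs();print(o["force"],o["opening"],o["tool_pos"])
S=ctrl.camera_model("scene");D=ctrl.camera_model("side"); w=np.radians(-5)
for s in(-1,1):
  for z in(.058,.068,.078,.088,.098):
    X=np.array([.510+s*.052*np.cos(w),-.093+s*.052*np.sin(w),z]); print(s,z,((proj(S,X)-(235,115))*4).round(),((proj(D,X)-(275,115))*4+(400,0)).round())
```

```text
[-0.23291687  0.55520882 -0.20225593] 0.0873940458458692 [ 0.50952505 -0.09319478  0.05826922]
-1 0.058 [248. 228.] [664. 278.]
-1 0.068 [249. 215.] [666. 267.]
-1 0.078 [249. 203.] [667. 256.]
-1 0.088 [249. 191.] [668. 245.]
-1 0.098 [250. 178.] [669. 233.]
1 0.058 [125. 295.] [496. 261.]
1 0.068 [124. 283.] [496. 250.]
1 0.078 [124. 270.] [496. 239.]
1 0.088 [124. 257.] [496. 227.]
1 0.098 [123. 245.] [496. 216.]
```

View pics/bo2.png

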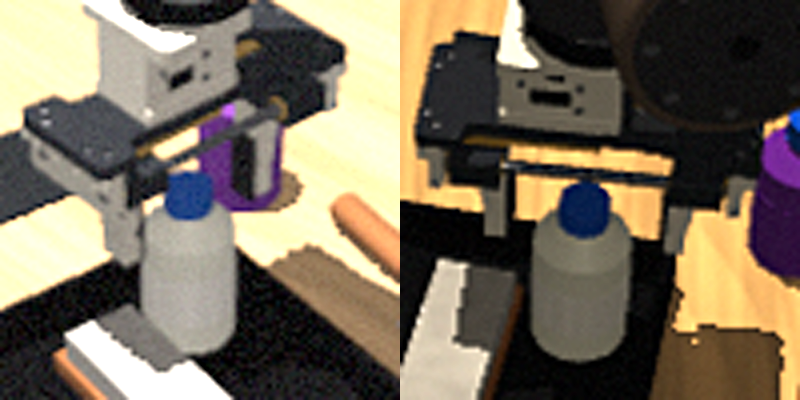

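Tips actually sit about 22 mm higher than the TCP reading implies (both views put them at about 0.082). So there is room to go 17 mm lower on the bottle; I'll probe gently.

Call:
step_arm(
  rows=[
    [0,[0,0,-3],[0,0,0]],
    [0,[0,0,-6],[0,0,0]],
    [0,[0,0,-8],[0,0,0]],
    [0,[0,0,-10],[0,0,0]],
    [0,[0,0,-10],[0,0,0]],
  ],
)

```text
clock: 17.88
tool_pos: [0.5092, -0.0932, 0.0478]
orientation: [179.9, -0.0, -95.0]
force: [-0.3, 0.1, -0.5]
opening: 0.0876
gripper_force: 0.0
```

Call:
step_arm(
  rows=[
    [0,[0,0,-1],[0,0,0]],
    [0,[0,0,-3],[0,0,0]],
    [0,[0,0,-5],[0,0,0]],
    [0,[0,0,-6],[0,0,0]],
    [0,[0,0,-6],[0,0,0]],
  ],
)

```text
clock: 18.3
tool_pos: [0.5094, -0.0932, 0.0421]
orientation: [180.0, -0.0, -95.0]
force: [0.0, 0.4, 1.0]
opening: 0.088
gripper_force: 0.0
```

Call:
step_arm(
  rows=[
    [1,[0,0,0],[0,0,0]],
    [1,[0,0,0],[0,0,0]],
    [1,[0,0,0],[0,0,0]],
    [1,[0,0,0],[0,0,0]],
    [1,[0,0,0],[0,0,0]],
  ],
)

```text
clock: 18.72
tool_pos: [0.5099, -0.0931, 0.0425]
orientation: [-180.0, 0.0, -95.0]
force: [1.6, -0.3, 1.1]
opening: 0.06
gripper_force: 1.0
```

Call:
step_arm(
  rows=[
    [1,[0,0,0],[0,0,0]],
    [1,[0,0,0],[0,0,0]],
    [1,[0,0,0],[0,0,0]],
    [1,[0,0,0],[0,0,0]],
    [1,[0,0,0],[0,0,0]],
  ],
)

```text
clock: 19.13
tool_pos: [0.5099, -0.0931, 0.0425]
orientation: [-180.0, 0.0, -95.0]
force: [1.1, -0.5, 1.2]
opening: 0.0591
gripper_force: 30.0
```

Call:
step_arm(
  rows=[
    [1,[0,0,5],[0,0,0]],
    [1,[0,0,20],[0,0,0]],
    [1,[0,0,45],[0,0,0]],
    [1,[0,0,75],[0,0,0]],
    [1,[0,0,105],[0,0,0]],
  ],
)

```text
clock: 19.55
tool_pos: [0.5081, -0.0933, 0.1479]
orientation: [179.8, -0.0, -95.0]
force: [1.5, -0.2, -2.2]
opening: 0.0587
gripper_force: 30.0
```

Call:
step_arm(
  rows=[
    [1,[0,5,22],[0,0,0]],
    [1,[0,20,38],[0,0,0]],
    [1,[0,50,40],[0,0,0]],
    [1,[0,85,40],[0,0,0]],
    [1,[0,120,40],[0,0,0]],
  ],
)

```text
clock: 19.97
tool_pos: [0.5086, 0.0276, 0.1877]
orientation: [180.0, 0.0, -95.1]
force: [0.9, -0.1, -1.8]
opening: 0.059
gripper_force: 30.0
```

Call:
step_arm(
  rows=[
    [1,[-10,36,0],[0,0,0]],
    [1,[-20,72,0],[0,0,0]],
    [1,[-30,108,0],[0,0,0]],
    [1,[-40,144,0],[0,0,0]],
    [1,[-50,180,0],[0,0,0]],
  ],
)

```text
clock: 20.38
tool_pos: [0.4579, 0.2079, 0.1873]
orientation: [179.9, -0.0, -95.0]
force: [1.3, -0.5, -1.7]
opening: 0.0592
gripper_force: 30.0
```

Call:
step_arm(
  rows=[
    [1,[-14,34,0],[0,0,0]],
    [1,[-27,66,0],[0,0,0]],
    [1,[-38,92,0],[0,0,0]],
    [1,[-46,110,0],[0,0,0]],
    [1,[-48,115,0],[0,0,0]],
  ],
)

```text
clock: 20.8
tool_pos: [0.4099, 0.3238, 0.187]
orientation: [179.9, -0.0, -94.9]
force: [1.4, -0.8, -2.3]
opening: 0.059
gripper_force: 30.0
```

Call:
step_arm(
  rows=[
    [1,[0,0,-15],[0,0,0]],
    [1,[0,0,-45],[0,0,0]],
    [1,[0,0,-75],[0,0,0]],
    [1,[0,0,-105],[0,0,0]],
    [1,[0,0,-120],[0,0,0]],
  ],
)

```text
clock: 21.22
tool_pos: [0.4099, 0.3191, 0.0639]
orientation: [179.8, -0.2, -95.1]
force: [-0.8, -1.0, -2.0]
opening: 0.0594
gripper_force: 30.0
```

Call:
step_arm(
  rows=[
    [1,[0,0,-6],[0,0,0]],
    [1,[0,0,-9],[0,0,0]],
    [1,[0,0,-11],[0,0,0]],
    [1,[0,0,-13],[0,0,0]],
    [1,[0,0,-14],[0,0,0]],
  ],
)

```text
clock: 21.63
tool_pos: [0.412, 0.3223, 0.0543]
orientation: [-180.0, 0.1, -95.0]
force: [-0.9, 0.0, -2.5]
opening: 0.0589
gripper_force: 30.0
```

Call:
step_arm(
  rows=[
    [1,[0,0,-0.5],[0,0,0]],
    [1,[0,0,-1],[0,0,0]],
    [1,[0,0,-1.5],[0,0,0]],
    [1,[0,0,-2],[0,0,0]],
    [1,[0,0,-2],[0,0,0]],
  ],
)

```text
clock: 22.05
tool_pos: [0.4119, 0.3224, 0.0524]
orientation: [-180.0, 0.1, -95.0]
force: [-1.7, 0.3, 6.2]
opening: 0.0592
gripper_force: 30.0
```

Call:
step_arm(
  rows=[
    [0.15,[0,0,0],[0,0,0]],
    [0.15,[0,0,0],[0,0,0]],
    [0.15,[0,0,0],[0,0,0]],
    [0.15,[0,0,0],[0,0,0]],
    [0.15,[0,0,0],[0,0,0]],
  ],
)

```text
clock: 22.47
tool_pos: [0.4116, 0.3218, 0.0513]
orientation: [180.0, -0.0, -95.0]
force: [-0.5, -0.1, 0.4]
opening: 0.0744
gripper_force: 0.0
```

Call:
step_arm(
  rows=[
    [0.15,[0,0,10],[0,0,0]],
    [0.15,[0,0,35],[0,0,0]],
    [0.15,[0,0,70],[0,0,0]],
    [0.15,[0,0,105],[0,0,0]],
    [0.15,[0,0,130],[0,0,0]],
  ],
)

```text
clock: 22.88
tool_pos: [0.4123, 0.3223, 0.1853]
orientation: [-179.9, 0.1, -95.0]
force: [0.7, 0.9, -1.1]
opening: 0.0744
gripper_force: 0.0
```

Call:
step_arm(
  rows=[
    [0,[7,-15,10],[0,0,0]],
    [0,[20,-42,20],[0,0,-0.03]],
    [0,[36,-76,20],[0,0,-0.06]],
    [0,[52,-110,20],[0,0,-0.1]],
    [0,[68,-144,20],[0,0,-0.1]],
  ],
)

```text
clock: 23.3
tool_pos: [0.4799, 0.1766, 0.2027]
orientation: [-179.9, 0.1, -100.8]
force: [-0.5, -0.5, -0.9]
opening: 0.0874
gripper_force: 0.0
```

Call:
step_arm(
  rows=[
    [0,[17,-34,0],[0,0,0]],
    [0,[34,-68,0],[0,0,0]],
    [0,[51,-102,0],[0,0,0]],
    [0,[68,-136,0],[0,0,0]],
    [0,[85,-170,0],[0,0,0]],
  ],
)

```text
clock: 23.72
tool_pos: [0.5651, 0.0059, 0.2024]
orientation: [-180.0, 0.0, -100.7]
force: [0.5, 1.1, -0.5]
opening: 0.0874
gripper_force: 0.0
```

Call:
step_arm(
  rows=[
    [0,[14,-28,0],[0,0,0]],
    [0,[22,-42,0],[0,0,0]],
    [0,[23,-44,-20],[0,0,0]],
    [0,[23,-44,-55],[0,0,0]],
    [0,[23,-44,-90],[0,0,0]],
  ],
)

```text
clock: 24.13
tool_pos: [0.5887, -0.0368, 0.1122]
orientation: [-179.8, 0.1, -100.8]
force: [1.2, 0.5, -1.1]
opening: 0.0875
gripper_force: 0.0
```

Call:
step_arm(
  rows=[
    [0,[0,0,-30],[0,0,0]],
    [0,[0,0,-55],[0,0,0]],
    [0,[0,0,-73],[0,0,0]],
    [0,[0,0,-81],[0,0,0]],
    [0,[0,0,-81],[0,0,0]],
  ],
)

```text
clock: 24.55
tool_pos: [0.5865, -0.0365, 0.029]
orientation: [179.8, -0.1, -100.7]
force: [0.6, 1.0, 0.5]
opening: 0.0877
gripper_force: 0.0
```

Run:
```python
from h import *; from plant import ctrl
a=[ctrl.snapshot(n)[:,:,::-1] for n in("scene","side")]
f=lambda i,w,h:cv2.convertScaleAbs(cv2.resize(i,(w,h),interpolation=cv2.INTER_CUBIC),alpha=1.6)
cv2.imwrite("pics/st.png",np.hstack([f(a[0][140:290,200:350],400,400),f(a[1][150:400,220:400],400,556)[:400] if 0 else f(a[1][150:400,225:400],280,400)]))
o=ctrl.get_obs();print(o["force"],o["opening"],o["tool_pos"])
```

```text
[ 0.50484696 -0.90106296  0.19522706] 0.08758022425928137 [ 0.58831918 -0.03612623  0.0314234 ]
```

View pics/st.png

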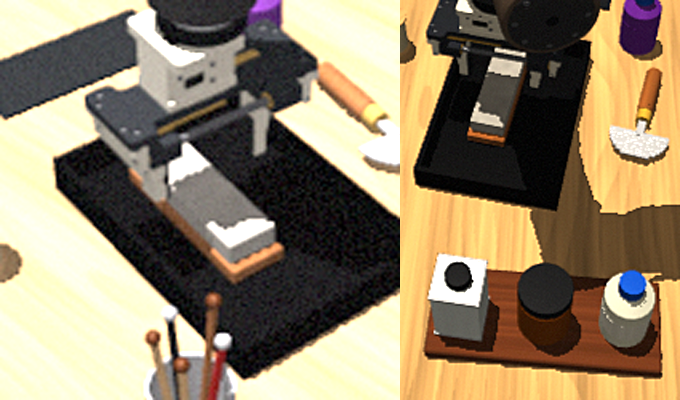

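Run:
```python
from h import *; from plant import ctrl
import pickle
S=ctrl.camera_model("scene");D=ctrl.camera_model("side")
for n,m,b in(("scene",S,(245,185,308,245)),("side",D,(262,175,302,240))):
    im=cv2.imread(f"pics/{n}0.png"); hsv=cv2.cvtColor(im,cv2.COLOR_BGR2HSV)
    for t in(90,110,130):
        c=blob(((hsv[:,:,2]>t)&(hsv[:,:,1]<70)).astype(np.uint8),b); print(n,t,cv2.boundingRect(c),rect(m,c,.044))
print(proj(S,(.588,-.036,.044)),proj(D,(.588,-.036,.044)))
```

```text
scene 90 (251, 185, 52, 49) [560.9 -34.4 165.7 113.1  79.2]
scene 110 (251, 185, 52, 48) [568.2 -35.7 162.9  94.3  79.1]
scene 130 (252, 191, 51, 42) [591.2 -34.4 149.1  49.6  79.1]
side 90 (269, 180, 33, 49) [589.  -33.7 147.9  48.2  79.6]
side 110 (269, 180, 33, 49) [589.  -33.4 147.2  47.9  79.5]
side 130 (292, 217, 10, 21) [560.9  36.5  58.3  20.7 -86.7]
[276.40422721 209.45179998] [286.80335059 202.50126115]
```

Call:
step_arm(
  rows=[
    [0,[0,1,-8],[0,0,0]],
    [0,[0,1,-16],[0,0,0]],
    [0,[0,1,-24],[0,0,0]],
    [0,[0,1,-28],[0,0,0]],
    [0,[0,1,-28],[0,0,0]],
  ],
)

```text
clock: 25.07
tool_pos: [0.5867, -0.0354, 0.0011]
orientation: [179.9, -0.0, -100.7]
force: [-0.6, 0.4, -0.2]
opening: 0.0875
gripper_force: 0.0
```

Call:
step_arm(
  rows=[
    [0,[0,0,-1],[0,0,0]],
    [0,[0,0,-2],[0,0,0]],
    [0,[0,0,-3],[0,0,0]],
    [0,[0,0,-4],[0,0,0]],
    [0,[0,0,-4],[0,0,0]],
  ],
)

```text
clock: 25.48
tool_pos: [0.5876, -0.0352, -0.0017]
orientation: [-180.0, 0.0, -100.7]
force: [0.0, 0.0, -0.2]
opening: 0.0872
gripper_force: 0.0
```

Call:
step_arm(
  rows=[
    [0,[0,0,-1],[0,0,0]],
    [0,[0,0,-2],[0,0,0]],
    [0,[0,0,-3],[0,0,0]],
    [0,[0,0,-3],[0,0,0]],
    [0,[0,0,-3],[0,0,0]],
  ],
)

```text
clock: 25.9
tool_pos: [0.5875, -0.0352, -0.0047]
orientation: [180.0, -0.0, -100.7]
force: [0.7, 0.5, -0.1]
opening: 0.0878
gripper_force: 0.0
```

Call:
step_arm(
  rows=[
    [0,[0,0,-1],[0,0,0]],
    [0,[0,0,-2],[0,0,0]],
    [0,[0,0,-3],[0,0,0]],
    [0,[0,0,-3],[0,0,0]],
    [0,[0,0,-3],[0,0,0]],
  ],
)

```text
clock: 26.32
tool_pos: [0.5875, -0.0352, -0.0077]
orientation: [180.0, -0.0, -100.7]
force: [-0.0, 0.1, -0.4]
opening: 0.0875
gripper_force: 0.0
```

Call:
step_arm(
  rows=[
    [0,[0,0,-1],[0,0,0]],
    [0,[0,0,-2],[0,0,0]],
    [0,[0,0,-2.5],[0,0,0]],
    [0,[0,0,-3],[0,0,0]],
    [0,[0,0,-3],[0,0,0]],
  ],
)

```text
clock: 26.73
tool_pos: [0.5875, -0.0352, -0.0108]
orientation: [180.0, -0.0, -100.7]
force: [0.4, 0.0, 0.2]
opening: 0.0876
gripper_force: 0.0
```

Call:
step_arm(
  rows=[
    [1,[0,0,0],[0,0,0]],
    [1,[0,0,0],[0,0,0]],
    [1,[0,0,0],[0,0,0]],
    [1,[0,0,0],[0,0,0]],
    [1,[0,0,0],[0,0,0]],
  ],
)

```text
clock: 27.15
tool_pos: [0.5876, -0.0352, -0.0106]
orientation: [-180.0, 0.0, -100.7]
force: [0.1, -0.3, 0.0]
opening: 0.0599
gripper_force: 0.0
```

Call:
step_arm(
  rows=[
    [1,[0,0,0],[0,0,0]],
    [1,[0,0,0],[0,0,0]],
    [1,[0,0,0],[0,0,0]],
    [1,[0,0,0],[0,0,0]],
    [1,[0,0,0],[0,0,0]],
  ],
)

```text
clock: 27.57
tool_pos: [0.5883, -0.0352, -0.0098]
orientation: [-179.9, 0.0, -100.7]
force: [0.1, -0.8, 4.5]
opening: 0.0498
gripper_force: 31.3
```

Opening is 50, so it holds the grey block itself. I'll lift gently and check.

Call:
step_arm(
  rows=[
    [1,[0,0,3],[0,0,0]],
    [1,[0,0,8],[0,0,0]],
    [1,[0,0,15],[0,0,0]],
    [1,[0,0,25],[0,0,0]],
    [1,[0,0,30],[0,0,0]],
  ],
)

```text
clock: 27.98
tool_pos: [0.588, -0.0351, 0.0207]
orientation: [-180.0, 0.0, -100.7]
force: [0.6, -0.4, -6.3]
opening: 0.0499
gripper_force: 30.6
```

Call:
step_arm(
  rows=[
    [1,[0,0,10],[0,0,0]],
    [1,[0,0,30],[0,0,0]],
    [1,[0,0,60],[0,0,0]],
    [1,[0,0,90],[0,0,0]],
    [1,[0,0,110],[0,0,0]],
  ],
)

```text
clock: 28.4
tool_pos: [0.5885, -0.0352, 0.1331]
orientation: [-179.8, 0.0, -100.7]
force: [0.8, 0.2, -4.9]
opening: 0.0496
gripper_force: 30.7
```

Call:
step_arm(
  rows=[
    [1,[0,0,8],[0,0,0]],
    [1,[0,0,10],[0,0,0]],
    [1,[0,0,10],[0,0,0]],
    [1,[0,0,10],[0,0,0]],
    [1,[0,0,10],[0,0,0]],
  ],
)

```text
clock: 28.82
tool_pos: [0.5864, -0.0353, 0.1375]
orientation: [179.8, -0.1, -100.7]
force: [0.2, 0.1, -6.5]
opening: 0.05
gripper_force: 30.7
```

Run:
```python
from h import *; from plant import ctrl
a=[ctrl.snapshot(n)[:,:,::-1] for n in("scene","side")]
f=lambda i,w,h:cv2.convertScaleAbs(cv2.resize(i,(w,h),interpolation=cv2.INTER_CUBIC),alpha=1.6)
cv2.imwrite("pics/st2.png",np.hstack([f(a[0][90:240,200:350],400,400),f(a[1][90:240,220:370],400,400)]))
o=ctrl.get_obs();print(o["force"],o["moment"],o["opening"],o["tool_pos"])
```

```text
[ 0.08662701  0.39361999 -6.76282228] [0.03130473 0.04172131 0.00085701] 0.049755667640627325 [ 0.58680008 -0.03530343  0.13787015]
```

View pics/st2.png

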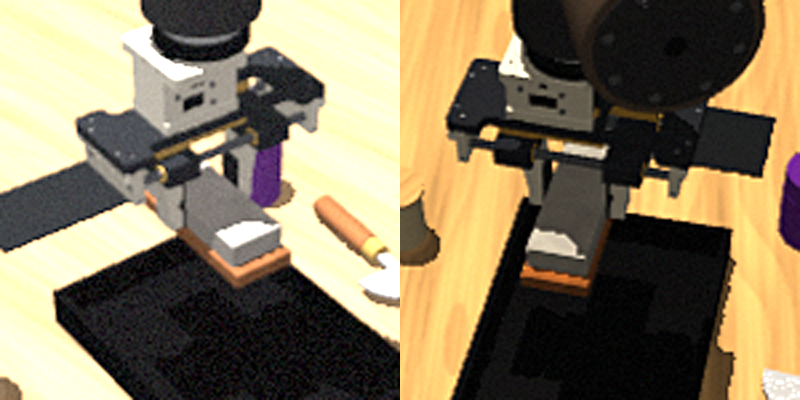

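Call:
step_arm(
  rows=[
    [1,[-6,-21,0],[0,0,-0.1]],
    [1,[-12,-42,0],[0,0,-0.2]],
    [1,[-18,-63,0],[0,0,-0.3]],
    [1,[-24,-84,0],[0,0,-0.4]],
    [1,[-30,-105,0],[0,0,-0.5]],
  ],
)

```text
clock: 29.33
tool_pos: [0.5569, -0.141, 0.1385]
orientation: [179.9, -0.1, -129.6]
force: [0.6, 0.2, -5.1]
opening: 0.0497
gripper_force: 30.8
```

Call:
step_arm(
  rows=[
    [1,[-6,-21,0],[0,0,-0.1]],
    [1,[-12,-42,0],[0,0,-0.2]],
    [1,[-18,-63,0],[0,0,-0.3]],
    [1,[-24,-84,0],[0,0,-0.4]],
    [1,[-30,-105,0],[0,0,-0.5]],
  ],
)

```text
clock: 29.75
tool_pos: [0.5269, -0.2461, 0.1385]
orientation: [180.0, -0.1, -158.3]
force: [0.0, -0.1, -6.3]
opening: 0.05
gripper_force: 30.8
```

Call:
step_arm(
  rows=[
    [1,[-4,-16,0],[0,0,-0.12]],
    [1,[-8,-31,0],[0,0,-0.24]],
    [1,[-12,-46,0],[0,0,-0.36]],
    [1,[-15,-58,0],[0,0,-0.47]],
    [1,[-15.5,-62.5,0],[0,0,-0.571]],
  ],
)

```text
clock: 30.17
tool_pos: [0.511, -0.3091, 0.1383]
orientation: [-180.0, -0.1, 168.9]
force: [1.1, 0.8, -5.8]
opening: 0.0496
gripper_force: 30.9
```

Call:
step_arm(
  rows=[
    [1,[0,0,0],[0,0,0]],
    [1,[0,0,-20],[0,0,0]],
    [1,[0,0,-50],[0,0,0]],
    [1,[0,0,-80],[0,0,0]],
    [1,[0,0,-100],[0,0,0]],
  ],
)

```text
clock: 30.58
tool_pos: [0.5107, -0.3066, 0.0364]
orientation: [180.0, -0.2, 169.5]
force: [-0.1, 0.0, -5.8]
opening: 0.05
gripper_force: 30.8
```

Call:
step_arm(
  rows=[
    [1,[0,0,-15],[0,0,0]],
    [1,[0,0,-28],[0,0,0]],
    [1,[0,0,-38],[0,0,0]],
    [1,[0,0,-44],[0,0,0]],
    [1,[0,0,-47],[0,0,0]],
  ],
)

```text
clock: 31.0
tool_pos: [0.5118, -0.3074, -0.0086]
orientation: [180.0, -0.1, 169.4]
force: [0.7, 0.3, -6.2]
opening: 0.05
gripper_force: 30.8
```

Call:
step_arm(
  rows=[
    [1,[0,0,0],[0,0,0]],
    [1,[0,0,-1],[0,0,0]],
    [1,[0,0,-2],[0,0,0]],
    [1,[0,0,-3],[0,0,0]],
    [1,[0,0,-3],[0,0,0]],
  ],
)

```text
clock: 31.42
tool_pos: [0.5123, -0.3077, -0.0103]
orientation: [180.0, 0.0, 169.3]
force: [0.3, 1.0, -6.1]
opening: 0.0499
gripper_force: 30.8
```

Call:
step_arm(
  rows=[
    [1,[0,0,-0.5],[0,0,0]],
    [1,[0,0,-1],[0,0,0]],
    [1,[0,0,-1.5],[0,0,0]],
    [1,[0,0,-2],[0,0,0]],
    [1,[0,0,-2],[0,0,0]],
  ],
)

```text
clock: 31.83
tool_pos: [0.512, -0.3077, -0.0128]
orientation: [-180.0, -0.0, 169.3]
force: [0.7, -0.8, -6.3]
opening: 0.0499
gripper_force: 30.8
```

Call:
step_arm(
  rows=[
    [1,[0,0,-0.5],[0,0,0]],
    [1,[0,0,-1],[0,0,0]],
    [1,[0,0,-1.5],[0,0,0]],
    [1,[0,0,-2],[0,0,0]],
    [1,[0,0,-2],[0,0,0]],
  ],
)

```text
clock: 32.25
tool_pos: [0.5121, -0.3077, -0.0138]
orientation: [-180.0, 0.0, 169.3]
force: [-1.8, 2.8, 4.0]
opening: 0.0499
gripper_force: 31.6
```

Call:
step_arm(
  rows=[
    [0.5,[0,0,0],[0,0,0]],
    [0,[0,0,0.5],[0,0,0]],
    [0,[0,0,0.5],[0,0,0]],
    [0,[0,0,0.5],[0,0,0]],
    [0,[0,0,0.5],[0,0,0]],
  ],
)

```text
clock: 32.67
tool_pos: [0.5126, -0.3079, -0.014]
orientation: [-180.0, 0.0, 169.3]
force: [0.2, 0.2, -0.3]
opening: 0.0713
gripper_force: 0.0
```

Call:
step_arm(
  rows=[
    [0,[0,0,8],[0,0,0]],
    [0,[0,0,30],[0,0,0]],
    [0,[0,0,60],[0,0,0]],
    [0,[0,0,95],[0,0,0]],
    [0,[0,0,130],[0,0,0]],
  ],
)

```text
clock: 33.08
tool_pos: [0.5116, -0.3077, 0.1175]
orientation: [-180.0, -0.0, 169.3]
force: [0.7, -0.1, 0.7]
opening: 0.0873
gripper_force: 0.0
```

Call:
step_arm(
  rows=[
    [0,[0,15,35],[0,0,0.06]],
    [0,[0,45,65],[0,0,0.16]],
    [0,[0,80,85],[0,0,0.27]],
    [0,[0,115,85],[0,0,0.38]],
    [0,[0,150,85],[0,0,0.49]],
  ],
)

```text
clock: 33.5
tool_pos: [0.5128, -0.1565, 0.2034]
orientation: [-179.9, 0.2, -162.4]
force: [0.9, 0.4, -0.2]
opening: 0.0876
gripper_force: 0.0
```

Call:
step_arm(
  rows=[
    [0,[-5,35,0],[0,0,0.11]],
    [0,[-10,70,0],[0,0,0.22]],
    [0,[-15,105,0],[0,0,0.33]],
    [0,[-20,140,0],[0,0,0.44]],
    [0,[-25,175,0],[0,0,0.55]],
  ],
)

```text
clock: 33.92
tool_pos: [0.4866, 0.0188, 0.2017]
orientation: [-180.0, 0.1, -130.8]
force: [0.5, 0.4, -0.0]
opening: 0.0879
gripper_force: 0.0
```

```bash
cat > mt.py <<'E'
from h import *; from plant import ctrl
for n,b,bm in(("scene",(185,130,275,190),(175,130,280,195)),("side",(280,105,365,160),(270,105,370,165))):
    m=ctrl.camera_model(n); im=ctrl.snapshot(n)[:,:,::-1].copy(); cv2.imwrite(f"pics/{n}m.png",im)
    hsv=cv2.cvtColor(im,cv2.COLOR_BGR2HSV); V=hsv[:,:,2]
    c=blob(((V>100)&(hsv[:,:,1]<60)).astype(np.uint8),b); print(n,"grey@.040",rect(m,c,.040),cv2.boundingRect(c))
    k=blob(((V<65)|((hsv[:,:,1]<60)&(V<255))).astype(np.uint8),bm); print("  mat@.004",rect(m,k,.004),cv2.boundingRect(k))
E
python3 mt.py
python3 -c "
import cv2,numpy as np
a=cv2.imread('pics/scenem.png')[120:200,165:285];b=cv2.imread('pics/sidem.png')[95:175,260:380]
cv2.imwrite('pics/mm.png',cv2.convertScaleAbs(np.vstack([cv2.resize(x,(400,267),interpolation=cv2.INTER_CUBIC) for x in(a,b)]),alpha=1.8))"
```

```text
scene grey@.040 [ 516.4 -305.2  151.7   51.5  -10.4] (198, 141, 55, 26)
  mat@.004 [ 512.4 -319.4  207.1  114.   -10.3] (187, 141, 78, 44)
side grey@.040 [ 534.9 -406.5   14.4    4.4    2.9] (311, 105, 6, 2)
  mat@.004 [ 497.9 -332.1  244.8  244.4  -87.1] (282, 105, 88, 60)
```

View pics/mm.png

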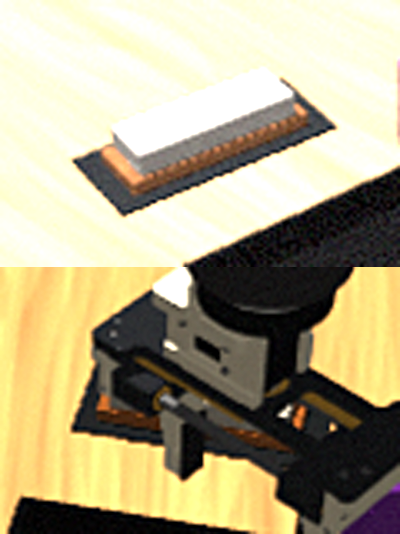

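Stone sits centred on the mat: in the scene view the stone is at (516,−305) and the mat at (515,−307), same angle. Now I'll return the bottle.

Call:
step_arm(
  rows=[
    [0,[-10,38,0],[0,0,0.12]],
    [0,[-20,76,0],[0,0,0.24]],
    [0,[-30,114,0],[0,0,0.36]],
    [0,[-40,152,0],[0,0,0.48]],
    [0,[-50,190,0],[0,0,0.6]],
  ],
)

```text
clock: 34.43
tool_pos: [0.4366, 0.2085, 0.2017]
orientation: [-179.9, 0.1, -96.5]
force: [1.0, -0.2, -0.8]
opening: 0.0874
gripper_force: 0.0
```

Call:
step_arm(
  rows=[
    [0.15,[-9,38,0],[0,0,0.031]],
    [0.15,[-17,74,0],[0,0,0.031]],
    [0.15,[-23,102,0],[0,0,0.031]],
    [0.15,[-25.5,114.5,0],[0,0,0.031]],
    [0.15,[-25.5,114.5,0],[0,0,0.031]],
  ],
)

```text
clock: 34.85
tool_pos: [0.4114, 0.3238, 0.2009]
orientation: [-180.0, 0.0, -94.9]
force: [0.5, -0.0, -0.0]
opening: 0.0744
gripper_force: 0.0
```

Call:
step_arm(
  rows=[
    [0.15,[0,0,0],[0,0,0]],
    [0.15,[0,0,-25],[0,0,0]],
    [0.15,[0,0,-55],[0,0,0]],
    [0.15,[0,0,-80],[0,0,0]],
    [0.15,[0,0,-95],[0,0,0]],
  ],
)

```text
clock: 35.27
tool_pos: [0.4111, 0.319, 0.1037]
orientation: [179.9, -0.1, -95.1]
force: [0.1, -0.9, -0.7]
opening: 0.0741
gripper_force: 0.0
```

Call:
step_arm(
  rows=[
    [0.15,[0,0,-15],[0,0,0]],
    [0.15,[0,0,-30],[0,0,0]],
    [0.15,[0,0,-44],[0,0,0]],
    [0.15,[0,0,-52],[0,0,0]],
    [0.15,[0,0,-53.5],[0,0,0]],
  ],
)

```text
clock: 35.68
tool_pos: [0.4115, 0.3198, 0.0513]
orientation: [179.9, -0.1, -95.1]
force: [0.0, -0.2, -0.2]
opening: 0.0741
gripper_force: 0.0
```

Call:
step_arm(
  rows=[
    [0.15,[0,0,0],[0,0,0]],
    [1,[0,0,0],[0,0,0]],
    [1,[0,0,0],[0,0,0]],
    [1,[0,0,0],[0,0,0]],
    [1,[0,0,0],[0,0,0]],
  ],
)

```text
clock: 36.1
tool_pos: [0.4121, 0.3223, 0.0532]
orientation: [-179.9, 0.1, -95.0]
force: [0.8, -0.6, 3.2]
opening: 0.0587
gripper_force: 30.0
```

Call:
step_arm(
  rows=[
    [1,[0,0,0],[0,0,0]],
    [1,[0,0,0],[0,0,0]],
    [1,[0,0,0],[0,0,0]],
    [1,[0,0,0],[0,0,0]],
    [1,[0,0,0],[0,0,0]],
  ],
)

```text
clock: 36.52
tool_pos: [0.4121, 0.3224, 0.0532]
orientation: [-179.9, 0.1, -95.0]
force: [1.4, -0.4, 6.5]
opening: 0.0591
gripper_force: 30.0
```

Call:
step_arm(
  rows=[
    [1,[0,0,5],[0,0,0]],
    [1,[0,0,20],[0,0,0]],
    [1,[0,0,50],[0,0,0]],
    [1,[0,0,85],[0,0,0]],
    [1,[0,0,120],[0,0,0]],
  ],
)

```text
clock: 36.93
tool_pos: [0.4106, 0.3208, 0.173]
orientation: [179.9, -0.1, -95.0]
force: [0.8, 1.2, -1.4]
opening: 0.0587
gripper_force: 30.0
```

Call:
step_arm(
  rows=[
    [1,[2,-10,20],[0,0,0]],
    [1,[9,-38,28],[0,0,0]],
    [1,[17,-74,28],[0,0,0]],
    [1,[25,-110,28],[0,0,0]],
    [1,[33,-146,28],[0,0,0]],
  ],
)

```text
clock: 37.35
tool_pos: [0.4437, 0.1744, 0.2003]
orientation: [179.9, 0.0, -94.9]
force: [0.5, -0.9, -1.4]
opening: 0.0591
gripper_force: 30.0
```

Call:
step_arm(
  rows=[
    [1,[9,-36,0],[0,0,0]],
    [1,[18,-72,0],[0,0,0]],
    [1,[27,-108,0],[0,0,0]],
    [1,[36,-144,0],[0,0,0]],
    [1,[45,-180,0],[0,0,0]],
  ],
)

```text
clock: 37.77
tool_pos: [0.4889, -0.0058, 0.2003]
orientation: [180.0, 0.0, -95.0]
force: [0.9, 0.4, -2.0]
opening: 0.0591
gripper_force: 30.0
```

Call:
step_arm(
  rows=[
    [1,[8,-34,0],[0,0,0]],
    [1,[15,-64,0],[0,0,0]],
    [1,[19,-83,0],[0,0,0]],
    [1,[20,-89,0],[0,0,0]],
    [1,[20,-89,-10],[0,0,0]],
  ],
)

```text
clock: 38.18
tool_pos: [0.5103, -0.0944, 0.1912]
orientation: [-179.9, 0.0, -95.1]
force: [0.5, 0.5, -1.9]
opening: 0.0589
gripper_force: 30.0
```

Call:
step_arm(
  rows=[
    [1,[0,0,-25],[0,0,0]],
    [1,[0,0,-55],[0,0,0]],
    [1,[0,0,-85],[0,0,0]],
    [1,[0,0,-110],[0,0,0]],
    [1,[0,0,-125],[0,0,0]],
  ],
)

```text
clock: 38.6
tool_pos: [0.5069, -0.092, 0.0619]
orientation: [179.7, -0.0, -95.0]
force: [0.3, -0.1, -1.6]
opening: 0.059
gripper_force: 30.0
```

Call:
step_arm(
  rows=[
    [1,[0,0,-8],[0,0,0]],
    [1,[0,0,-14],[0,0,0]],
    [1,[0,0,-18],[0,0,0]],
    [1,[0,0,-20],[0,0,0]],
    [1,[0,0,-20],[0,0,0]],
  ],
)

```text
clock: 39.02
tool_pos: [0.5099, -0.0929, 0.0457]
orientation: [-180.0, 0.0, -95.0]
force: [-0.2, 0.3, -2.9]
opening: 0.0588
gripper_force: 30.0
```

Call:
step_arm(
  rows=[
    [1,[0,0,-0.5],[0,0,0]],
    [1,[0,0,-1],[0,0,0]],
    [1,[0,0,-1.5],[0,0,0]],
    [1,[0,0,-2],[0,0,0]],
    [1,[0,0,-2],[0,0,0]],
  ],
)

```text
clock: 39.43
tool_pos: [0.5096, -0.0932, 0.0435]
orientation: [-180.0, 0.0, -95.0]
force: [-0.4, 0.2, -2.5]
opening: 0.0586
gripper_force: 30.0
```

Call:
step_arm(
  rows=[
    [1,[0,0,-0.5],[0,0,0]],
    [1,[0,0,-1],[0,0,0]],
    [1,[0,0,-1.5],[0,0,0]],
    [1,[0,0,-1.5],[0,0,0]],
    [1,[0,0,-1.5],[0,0,0]],
  ],
)

```text
clock: 39.85
tool_pos: [0.5099, -0.0934, 0.0431]
orientation: [-180.0, -0.0, -95.0]
force: [-3.8, 0.5, 10.6]
opening: 0.0588
gripper_force: 30.0
```

Call:
step_arm(
  rows=[
    [1,[0,0,1],[0,0,0]],
    [0,[0,0,1],[0,0,0]],
    [0,[0,0,1],[0,0,0]],
    [0,[0,0,1],[0,0,0]],
    [0,[0,0,1],[0,0,0]],
  ],
)

```text
clock: 40.27
tool_pos: [0.5097, -0.0932, 0.0428]
orientation: [-180.0, -0.0, -95.0]
force: [0.2, 0.9, -0.5]
opening: 0.0799
gripper_force: 0.0
```

Call:
step_arm(
  rows=[
    [0,[0,0,10],[0,0,0]],
    [0,[0,0,35],[0,0,0]],
    [0,[0,0,70],[0,0,0]],
    [0,[0,0,105],[0,0,0]],
    [0,[0,0,140],[0,0,0]],
  ],
)

```text
clock: 40.68
tool_pos: [0.5092, -0.0933, 0.1852]
orientation: [-180.0, -0.0, -95.0]
force: [0.8, 0.9, -0.4]
opening: 0.087
gripper_force: 0.0
```

Call:
step_arm(
  rows=[
    [0,[0,15,10],[0,0,0]],
    [0,[0,45,17.5],[0,0,0]],
    [0,[0,85,17.5],[0,0,0]],
    [0,[0,125,17.5],[0,0,0]],
    [0,[0,165,17.5],[0,0,0]],
  ],
)

```text
clock: 41.1
tool_pos: [0.5094, 0.0733, 0.2017]
orientation: [-179.9, 0.1, -95.0]
force: [0.8, -0.2, -1.1]
opening: 0.0878
gripper_force: 0.0
```

Call:
step_arm(
  rows=[
    [0,[0,40,0],[0,0,0]],
    [0,[0,80,0],[0,0,0]],
    [0,[0,120,0],[0,0,0]],
    [0,[0,160,0],[0,0,0]],
    [0,[0,200,0],[0,0,0]],
  ],
)

```text
clock: 41.52
tool_pos: [0.5092, 0.2738, 0.2014]
orientation: [-180.0, 0.0, -95.0]
force: [1.1, -0.3, 0.2]
opening: 0.0876
gripper_force: 0.0
```

Call:
step_arm(
  rows=[
    [0.12,[0,30,0],[0,0,0]],
    [0.12,[0,48,0],[0,0,0]],
    [0.12,[0,50,0],[0,0,0]],
    [0.12,[0,50,-20],[0,0,0]],
    [0.12,[0,50,-50],[0,0,0]],
  ],
)

```text
clock: 41.93
tool_pos: [0.5112, 0.3231, 0.1532]
orientation: [-179.8, 0.2, -94.9]
force: [0.0, 0.9, -0.3]
opening: 0.0773
gripper_force: 0.0
```

Call:
step_arm(
  rows=[
    [0.12,[0,0,-30],[0,0,0]],
    [0.12,[0,0,-60],[0,0,0]],
    [0.12,[0,0,-80],[0,0,0]],
    [0.12,[0,0,-88],[0,0,0]],
    [0.12,[0,0,-90],[0,0,0]],
  ],
)

```text
clock: 42.35
tool_pos: [0.5091, 0.3203, 0.0591]
orientation: [179.9, -0.1, -95.0]
force: [-0.7, 0.5, -0.5]
opening: 0.0769
gripper_force: 0.0
```

Call:
step_arm(
  rows=[
    [0.12,[0,0,0],[0,0,0]],
    [0.12,[0,0,0],[0,0,0]],
    [1,[0,0,0],[0,0,0]],
    [1,[0,0,0],[0,0,0]],
    [1,[0,0,0],[0,0,0]],
  ],
)

```text
clock: 42.77
tool_pos: [0.5103, 0.3224, 0.0617]
orientation: [-179.9, 0.1, -95.0]
force: [0.2, -1.1, 3.8]
opening: 0.0647
gripper_force: 30.0
```

Call:
step_arm(
  rows=[
    [1,[0,0,0],[0,0,0]],
    [1,[0,0,0],[0,0,0]],
    [1,[0,0,0],[0,0,0]],
    [1,[0,0,0],[0,0,0]],
    [1,[0,0,0],[0,0,0]],
  ],
)

```text
clock: 43.18
tool_pos: [0.5103, 0.3224, 0.0616]
orientation: [-179.9, 0.1, -95.0]
force: [-0.2, 0.9, 6.5]
opening: 0.065
gripper_force: 30.0
```

Call:
step_arm(
  rows=[
    [1,[0,0,5],[0,0,0]],
    [1,[0,0,20],[0,0,0]],
    [1,[0,0,50],[0,0,0]],
    [1,[0,0,85],[0,0,0]],
    [1,[0,0,120],[0,0,0]],
  ],
)

```text
clock: 43.6
tool_pos: [0.5085, 0.321, 0.1808]
orientation: [179.9, -0.1, -95.0]
force: [0.3, 0.4, -2.7]
opening: 0.0652
gripper_force: 30.0
```

Call:
step_arm(
  rows=[
    [1,[1,-12,15],[0,0,0]],
    [1,[2,-40,20],[0,0,0]],
    [1,[4,-76,20],[0,0,0]],
    [1,[6,-112,20],[0,0,0]],
    [1,[8,-148,20],[0,0,0]],
  ],
)

```text
clock: 44.02
tool_pos: [0.5166, 0.1724, 0.2002]
orientation: [179.9, -0.0, -94.9]
force: [1.3, -0.6, -2.5]
opening: 0.0653
gripper_force: 30.0
```

Call:
step_arm(
  rows=[
    [1,[2,-38,0],[0,0,0]],
    [1,[4,-76,0],[0,0,0]],
    [1,[6,-114,0],[0,0,0]],
    [1,[8,-148,0],[0,0,0]],
    [1,[8,-168,0],[0,0,0]],
  ],
)

```text
clock: 44.43
tool_pos: [0.5245, 0.0029, 0.2002]
orientation: [179.9, -0.0, -95.1]
force: [0.4, 0.1, -2.1]
opening: 0.0652
gripper_force: 30.0
```

Call:
step_arm(
  rows=[
    [1,[0,-6,0],[0,0,0]],
    [1,[0,-6,-20],[0,0,0]],
    [1,[0,-6,-55],[0,0,0]],
    [1,[0,-6,-90],[0,0,0]],
    [1,[0,-6,-118],[0,0,0]],
  ],
)

```text
clock: 44.85
tool_pos: [0.5242, -0.0001, 0.0802]
orientation: [179.9, 0.0, -95.0]
force: [0.4, -1.0, -3.5]
opening: 0.0656
gripper_force: 30.0
```

Call:
step_arm(
  rows=[
    [1,[0,0,-12],[0,0,0]],
    [1,[0,0,-20],[0,0,0]],
    [1,[0,0,-25],[0,0,0]],
    [1,[0,0,-28],[0,0,0]],
    [1,[0,0,-28],[0,0,0]],
  ],
)

```text
clock: 45.27
tool_pos: [0.5259, 0.0001, 0.0546]
orientation: [-180.0, 0.0, -95.0]
force: [-0.9, -0.3, -3.2]
opening: 0.0655
gripper_force: 30.0
```

Call:
step_arm(
  rows=[
    [1,[0,0,-0.5],[0,0,0]],
    [1,[0,0,-1],[0,0,0]],
    [1,[0,0,-1.5],[0,0,0]],
    [1,[0,0,-2],[0,0,0]],
    [1,[0,0,-2],[0,0,0]],
  ],
)

```text
clock: 45.68
tool_pos: [0.5257, -0.0001, 0.0526]
orientation: [-180.0, 0.0, -95.0]
force: [0.1, -0.5, -2.3]
opening: 0.0653
gripper_force: 30.0
```

Call:
step_arm(
  rows=[
    [1,[0,0,-0.5],[0,0,0]],
    [1,[0,0,-1],[0,0,0]],
    [1,[0,0,-1.5],[0,0,0]],
    [1,[0,0,-1.5],[0,0,0]],
    [1,[0,0,-1.5],[0,0,0]],
  ],
)

```text
clock: 46.1
tool_pos: [0.5258, -0.0003, 0.0516]
orientation: [-180.0, -0.0, -95.0]
force: [-2.7, 0.8, 5.6]
opening: 0.065
gripper_force: 30.0
```

Call:
step_arm(
  rows=[
    [1,[0,0,0.5],[0,0,0]],
    [0,[0,0,0.5],[0,0,0]],
    [0,[0,0,0.5],[0,0,0]],
    [0,[0,0,0.5],[0,0,0]],
    [0,[0,0,0.5],[0,0,0]],
  ],
)

```text
clock: 46.52
tool_pos: [0.5257, -0.0001, 0.0514]
orientation: [-180.0, 0.0, -95.0]
force: [-0.4, 0.5, -1.0]
opening: 0.0848
gripper_force: 0.0
```

Call:
step_arm(
  rows=[
    [0,[0,0,10],[0,0,0]],
    [0,[0,0,35],[0,0,0]],
    [0,[0,0,70],[0,0,0]],
    [0,[0,0,105],[0,0,0]],
    [0,[0,0,135],[0,0,0]],
  ],
)

```text
clock: 46.93
tool_pos: [0.5258, -0.0003, 0.1895]
orientation: [-179.9, 0.0, -95.0]
force: [1.0, -0.2, 0.4]
opening: 0.0879
gripper_force: 0.0
```

Call:
step_arm(
  rows=[
    [0,[4,15,10],[0,0,0]],
    [0,[12,45,14],[0,0,0]],
    [0,[22,82,14],[0,0,0]],
    [0,[32,120,14],[0,0,0]],
    [0,[42,158,14],[0,0,0]],
  ],
)

```text
clock: 47.35
tool_pos: [0.5679, 0.1593, 0.2018]
orientation: [-179.9, 0.1, -95.0]
force: [1.1, -1.1, -0.1]
opening: 0.0877
gripper_force: 0.0
```

Call:
step_arm(
  rows=[
    [0,[10,38,0],[0,0,0]],
    [0,[20,76,0],[0,0,0]],
    [0,[30,114,0],[0,0,0]],
    [0,[39,145,0],[0,0,0]],
    [0,[44,164,0],[0,0,0]],
  ],
)

```text
clock: 47.77
tool_pos: [0.612, 0.325, 0.2004]
orientation: [-180.0, -0.0, -94.9]
force: [-0.4, 0.2, 0.2]
opening: 0.0875
gripper_force: 0.0
```

Call:
step_arm(
  rows=[
    [0,[0,0,0],[0,0,0]],
    [0,[0,0,-25],[0,0,0]],
    [0,[0,0,-55],[0,0,0]],
    [0,[0,0,-85],[0,0,0]],
    [0,[0,0,-110],[0,0,0]],
  ],
)

```text
clock: 48.18
tool_pos: [0.6109, 0.3211, 0.0893]
orientation: [180.0, -0.0, -95.0]
force: [-0.1, 0.8, 0.1]
opening: 0.0875
gripper_force: 0.0
```

Call:
step_arm(
  rows=[
    [0,[0,0,-15],[0,0,0]],
    [0,[0,0,-26],[0,0,0]],
    [0,[0,0,-30],[0,0,0]],
    [0,[0,0,-30],[0,0,0]],
    [0,[0,0,-30],[0,0,0]],
  ],
)

```text
clock: 48.6
tool_pos: [0.6122, 0.3221, 0.0616]
orientation: [-179.9, 0.0, -95.0]
force: [-0.1, 0.1, 0.1]
opening: 0.0876
gripper_force: 0.0
```

Call:
step_arm(
  rows=[
    [0,[0,0,0],[0,0,0]],
    [1,[0,0,0],[0,0,0]],
    [1,[0,0,0],[0,0,0]],
    [1,[0,0,0],[0,0,0]],
    [1,[0,0,0],[0,0,0]],
  ],
)

```text
clock: 49.02
tool_pos: [0.6117, 0.3219, 0.0608]
orientation: [-180.0, 0.0, -95.0]
force: [-0.3, 0.3, -0.5]
opening: 0.0665
gripper_force: 0.0
```

Call:
step_arm(
  rows=[
    [1,[0,0,0],[0,0,0]],
    [1,[0,0,0],[0,0,0]],
    [1,[0,0,0],[0,0,0]],
    [1,[0,0,0],[0,0,0]],
    [1,[0,0,0],[0,0,0]],
  ],
)

```text
clock: 49.43
tool_pos: [0.612, 0.322, 0.0606]
orientation: [-180.0, 0.0, -95.0]
force: [1.7, 0.5, 1.0]
opening: 0.0577
gripper_force: 29.9
```

Call:
step_arm(
  rows=[
    [1,[0,0,5],[0,0,0]],
    [1,[0,0,20],[0,0,0]],
    [1,[0,0,50],[0,0,0]],
    [1,[0,0,85],[0,0,0]],
    [1,[0,0,120],[0,0,0]],
  ],
)

```text
clock: 49.85
tool_pos: [0.6101, 0.321, 0.1801]
orientation: [179.8, -0.1, -95.0]
force: [1.0, -0.1, -3.3]
opening: 0.0578
gripper_force: 29.9
```

Call:
step_arm(
  rows=[
    [1,[-4,-12,15],[0,0,0]],
    [1,[-12,-36,20],[0,0,0]],
    [1,[-22,-68,20],[0,0,0]],
    [1,[-33,-102,20],[0,0,0]],
    [1,[-44,-136,20],[0,0,0]],
  ],
)

```text
clock: 50.27
tool_pos: [0.5656, 0.1841, 0.1992]
orientation: [179.9, -0.0, -95.0]
force: [1.1, -0.2, -3.1]
opening: 0.058
gripper_force: 29.9
```

Call:
step_arm(
  rows=[
    [1,[-11,-34,0],[0,0,0]],
    [1,[-21,-66,0],[0,0,0]],
    [1,[-29,-90,0],[0,0,0]],
    [1,[-32,-100,0],[0,0,0]],
    [1,[-32,-100,-10],[0,0,0]],
  ],
)

```text
clock: 50.68
tool_pos: [0.5349, 0.0838, 0.1917]
orientation: [-179.9, 0.1, -95.1]
force: [-0.2, 0.7, -2.3]
opening: 0.0577
gripper_force: 29.9
```

Call:
step_arm(
  rows=[
    [1,[0,0,-30],[0,0,0]],
    [1,[0,0,-60],[0,0,0]],
    [1,[0,0,-85],[0,0,0]],
    [1,[0,0,-105],[0,0,0]],
    [1,[0,0,-118],[0,0,0]],
  ],
)

```text
clock: 51.1
tool_pos: [0.5335, 0.0857, 0.0688]
orientation: [179.8, -0.1, -95.0]
force: [-1.5, 0.1, -3.7]
opening: 0.0578
gripper_force: 29.9
```

Call:
step_arm(
  rows=[
    [1,[0,0,-8],[0,0,0]],
    [1,[0,0,-13],[0,0,0]],
    [1,[0,0,-16],[0,0,0]],
    [1,[0,0,-18],[0,0,0]],
    [1,[0,0,-18],[0,0,0]],
  ],
)

```text
clock: 51.52
tool_pos: [0.5358, 0.0861, 0.0546]
orientation: [-180.0, 0.0, -95.0]
force: [0.0, 0.2, -3.3]
opening: 0.0578
gripper_force: 29.9
```

Call:
step_arm(
  rows=[
    [1,[0,0,-0.5],[0,0,0]],
    [1,[0,0,-1],[0,0,0]],
    [1,[0,0,-1.5],[0,0,0]],
    [1,[0,0,-2],[0,0,0]],
    [1,[0,0,-2],[0,0,0]],
  ],
)

```text
clock: 51.93
tool_pos: [0.5356, 0.0858, 0.0525]
orientation: [-180.0, 0.0, -95.0]
force: [0.4, -0.3, -3.9]
opening: 0.0582
gripper_force: 29.9
```

Call:
step_arm(
  rows=[
    [1,[0,0,-0.5],[0,0,0]],
    [1,[0,0,-1],[0,0,0]],
    [1,[0,0,-2],[0,0,0]],
    [1,[0,0,-2.5],[0,0,0]],
    [1,[0,0,-2.5],[0,0,0]],
  ],
)

```text
clock: 52.35
tool_pos: [0.5358, 0.0858, 0.0505]
orientation: [-180.0, -0.0, -95.0]
force: [-1.5, 0.9, 4.4]
opening: 0.0581
gripper_force: 29.9
```

Contact. I'll release, retreat up to the first viewing pose, and compare.

Call:
step_arm(
  rows=[
    [1,[0,0,0.5],[0,0,0]],
    [0,[0,0,0.5],[0,0,0]],
    [0,[0,0,0.5],[0,0,0]],
    [0,[0,0,0.5],[0,0,0]],
    [0,[0,0,0.5],[0,0,0]],
  ],
)

```text
clock: 52.77
tool_pos: [0.5358, 0.0859, 0.0505]
orientation: [-180.0, 0.0, -95.0]
force: [1.6, 0.4, 0.1]
opening: 0.0789
gripper_force: 0.0
```

Call:
step_arm(
  rows=[
    [0,[0,0,10],[0,0,0]],
    [0,[0,0,35],[0,0,0]],
    [0,[0,0,70],[0,0,0]],
    [0,[0,0,105],[0,0,0]],
    [0,[0,0,140],[0,0,0]],
  ],
)

```text
clock: 53.18
tool_pos: [0.5353, 0.0856, 0.1928]
orientation: [-180.0, -0.0, -95.0]
force: [1.8, 0.7, -0.4]
opening: 0.0877
gripper_force: 0.0
```

Call:
step_arm(
  rows=[
    [0,[0,0,35],[0,0,-0.03]],
    [0,[-10,-2,70],[0,0,-0.07]],
    [0,[-20,-4,105],[0,0,-0.07]],
    [0,[-27,-6,130],[0,0,-0.07]],
    [0,[-27,-6,139],[0,0,-0.07]],
  ],
)

```text
clock: 53.6
tool_pos: [0.509, 0.0795, 0.3354]
orientation: [-179.6, 0.2, -99.0]
force: [1.0, -0.6, -0.5]
opening: 0.0876
gripper_force: 0.0
```

Call:
step_arm(
  rows=[
    [0,[0,0,0],[0,0,0]],
    [0,[0,0,0],[0,0,0]],
    [0,[0,0,0],[0,0,0]],
    [0,[0,0,0],[0,0,0]],
    [0,[0,0,0],[0,0,0]],
  ],
)

```text
clock: 54.02
tool_pos: [0.5083, 0.0796, 0.3281]
orientation: [179.9, -0.1, -99.0]
force: [0.6, 0.8, -0.3]
opening: 0.0876
gripper_force: 0.0
```

```bash
python3 - <<'E'
from plant import ctrl
import cv2,pickle
m=ctrl.camera_model("wrist"); im=ctrl.snapshot("wrist")
cv2.imwrite("pics/w3.png",im[:,:,::-1]); pickle.dump(m,open("w3.pkl","wb"))
o=ctrl.get_obs(); print(o["tool_pos"],o["clock"])
E
sed 's/w2\.pkl/w3.pkl/;s/w2\.png/w3.png/;s/w2c/w3c/;/stone grey/d' b.py > b3.py; python3 b3.py
```

```text
[0.50837103 0.07969983 0.32825379] 54.0667
bottle cap px 251.03875732421875 18.810077667236328 16.31788444519043 [[509.42727309 -91.87274367]]
tin top [536.   86.1  58.8  58.3  -5.9] (230, 165, 51, 51)
tin cap 256.6785583496094 191.1607208251953 13.665251731872559 [[534.63906839  84.59270167]]
[[[147.75 180.75 116.55]]]
jar 251.5625 114.8125 [ 5.27271939e+02 -3.29621156e-03] 33.53691761578579
```

View pics/w3.png

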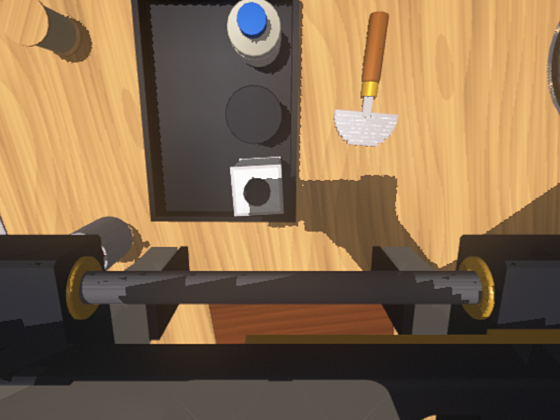

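The wrist picture shows the tray with cap (251,19), jar (252,115) and tin (256,191), all upright and within about 1 mm of where they started. The knife is untouched, and the stone is on the mat. Handing in.

```bash
python3 -c "
from plant import ctrl
print(ctrl.close_job())"
```

```text
the job is handed in; nothing more can be done
None
```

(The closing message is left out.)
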